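# Empty and brush out the casting mould

## Robot

A 6-joint arm with a two-finger parallel gripper is mounted at the origin on the work surface. World frame = base frame: x ahead of the robot, y to its left, z up, the work surface at z = 0. Lengths are in m, angles in rad, forces in N, time in s.
With the tool pointing down it reaches from about 0.3 to 0.875 m from the base axis. Payload 6.4 kg.
Tool frame: the origin (TCP) lies on the centre line of the jaws, within the pads' length; the fingertips stand 25 mm ahead of it and the grasp point (between the pads) lies 6 mm ahead of it; z points along the fingers, y is the line along which they close (so a half turn about z gives the same grasp; the last joint's range is limited). The gripper opens to 85 mm and grips with 20 to 120 N. Pads are 22 mm wide; open, the fingers measure 114 mm over their backs; the gripper's body (76 mm by 85 mm) begins 54 mm behind the grasp point. The pads swing forward as they close: fully open they stand 13 mm farther back than shut.
Start: joints at [0.911, 0.181, 1.607, -0, 1.354, -0.206], TCP at [0.252, 0.517, 0.222] pointing down, gripper open.
Joint ranges: [-2.99, 2.99], [-0.89, 2.07], [0.3, 2.58], [-1.14, 4.28], [0, 2.63], [-3.12, 3.12]. Speed limits (rad/s): [2.57, 2.57, 3.01, 3.14, 3.14, 3.14].

## Interface

Orientations are given as a unit quaternion [w, x, y, z].
In Python, from station import robot gives the robot as it stands. The module is installed in compiled form; this text tells all that it offers.
- The arm moves only by the shell command python3 -m pendant 'ROWS'. ROWS is JSON, a list of rows, each an object of numbers: "dx", "dy", "dz": the shift along the world's x, y, z in mm; "wx", "wy", "wz": the turn, a rotation vector about the world's x, y, z in rad; "grip": the closure, from -1 (fully open) to 1 (shut). In form: [{"dx": .., "dy": .., "dz": .., "wx": .., "wy": .., "wz": .., "grip": ..}, ...]. A call has 1 to 5 rows; each row is the pose to reach, as a shift and turn from the pose commanded when the call began; what a row does not reach only later rows make up. A row lasts 1/12 s, in which the tool goes at most 41.7 mm and 7.16 degrees, less where a joint would pass 70% of its speed; a pose out of reach is approached as far as the arm can. A call with a gripper value outside its range is refused whole. The fingers move at their own pace and stop on an object; the grip force is fixed at half the most. Time passes only in rows, so rows that repeat a pose let the fingers close. It gives the time, the measured TCP pose, the force, the opening and the grip force at its end, in the units of the state.
- robot.get_state(): the state, without advancing time (a new reading comes with each control period).
- robot.read_camera(name): name is "side" or "top"; returns the picture (384x512x3 uint8, red, green, blue); there is no depth.
- robot.camera_model(name): a dict with "intrinsics" (3x3 intrinsics, pixels), "R" (3x3) and "t" (3): a world point X has camera coordinates R X + t. Camera axes: x right, y down, z forward; pixel columns grow to the right and rows downward; lengths in m; the calibration is good to about 2 mm. A picture is of the moment at which its call begins. camera_model takes no time and is no camera call.
- robot.hand_in(): hands the job in; it is judged then, once.
The state is a dict: "time_s": time; "joints": joint angles; "dq": joint speeds; "joint_efforts": joint torques, N m; "tcp_pos": TCP position; "orientation": TCP orientation; "contact_force": force on the tool from outside, world axes, zero at the start; "ft_torque": the same for the moment, N m; "width": finger opening in m; "finger_force": force on a finger pad.
Only numpy, scipy, OpenCV 4.12 (cv2) and the standard library are available. Lean on these libraries where they do the work, as an engineer would, in place of code of your own. Each camera call takes 0.05 s, during which the arm holds its last target. There are 200 camera calls.

## Task

Lift every resin casting out of the four-cup mould and put it in the white drying tray. Then take the brush from its stand and scrub the four mould cups one after the other, from left to right as the robot sees them, whether or not a casting was in them: in each cup push the brush down to the bottom and draw it up to the rim again. Finish with all castings in the tray and the brush standing head down in its stand again, and do not push or knock over the beaker, jar, bottle and box standing about.

Things in the scene. Friction and masses are not known exactly. Their poses are not given: they have to be found in the camera images.
- casting0: beige resin test casting, 80 g: round body 36 mm dia, 45 mm high, neck 18 mm dia, square flange 40 x 40 mm at 66 to 74 mm, on top a flat grip tab 12 mm thick (its x) and 26 mm wide (its y), 74 to 113 mm above the origin. Origin: centre of its underside, z up its axis. Starts standing loosely on the floor of a mould cup, tab above the rim. Absent in some starts (three or four are there)
- casting1: beige resin test casting, 80 g: round body 36 mm dia, 45 mm high, neck 18 mm dia, square flange 40 x 40 mm at 66 to 74 mm, on top a flat grip tab 12 mm thick (its x) and 26 mm wide (its y), 74 to 113 mm above the origin. Origin: centre of its underside, z up its axis. Starts standing loosely on the floor of a mould cup, tab above the rim. Absent in some starts (three or four are there)
- casting2: beige resin test casting, 80 g: round body 36 mm dia, 45 mm high, neck 18 mm dia, square flange 40 x 40 mm at 66 to 74 mm, on top a flat grip tab 12 mm thick (its x) and 26 mm wide (its y), 74 to 113 mm above the origin. Origin: centre of its underside, z up its axis. Starts standing loosely on the floor of a mould cup, tab above the rim. Absent in some starts (three or four are there)
- casting3: beige resin test casting, 80 g: round body 36 mm dia, 45 mm high, neck 18 mm dia, square flange 40 x 40 mm at 66 to 74 mm, on top a flat grip tab 12 mm thick (its x) and 26 mm wide (its y), 74 to 113 mm above the origin. Origin: centre of its underside, z up its axis. Starts standing loosely on the floor of a mould cup, tab above the rim. Absent in some starts (three or four are there)
- mould: fixed aluminium casting mould: base plate 90 x 260 x 8 mm with four round cups in a row along its y, 62 mm apart; origin under its middle, z up. Cup outside dia 49, inside 42, rim 75 mm above the bench, cup floor 12 mm above the bench
- cup_1 (a point): centre of the floor of cup 1, the first from the left as seen by the robot (cup 1 is at the mould's +y end, cup 4 at its -y end); z points up the cup, its rim is 63 mm above this point
- cup_2 (a point): centre of the floor of cup 2, the second from the left as seen by the robot (cup 1 is at the mould's +y end, cup 4 at its -y end); z points up the cup, its rim is 63 mm above this point
- cup_3 (a point): centre of the floor of cup 3, the third from the left as seen by the robot (cup 1 is at the mould's +y end, cup 4 at its -y end); z points up the cup, its rim is 63 mm above this point
- cup_4 (a point): centre of the floor of cup 4, the last on the right as seen by the robot (cup 1 is at the mould's +y end, cup 4 at its -y end); z points up the cup, its rim is 63 mm above this point
- tray: fixed white drying tray, 180 (x) x 230 (y) mm outside, walls 4 mm thick and 20 mm high, floor 4 mm thick; origin at the centre of its underside
- stand_floor (a point): centre of the inner floor (6 mm above the bench) of the fixed grey brush stand, an open round cup of inside dia 40 mm, outside 48 mm, rim 62 mm above the bench, on a 70 mm square foot
- brush: long cleaning brush, 186 mm, 90 g: white stiff head 32 mm dia from 0 to 78 mm with a flat end, black handle 14 mm dia above it, collar 26 mm dia at 118 to 124 mm; grip the handle above the collar. Origin: centre of the flat end of the head, z towards the handle. Starts standing head down in its stand
- beaker: bystander: glass beaker, 68 mm dia, 85 mm high; origin under its centre
- jar: bystander: amber jar with white cap, 56 mm dia, 90 mm high; origin under its centre
- wash_bottle: bystander: clear bottle, 64 mm dia, 150 mm high; origin under its centre
- tipbox: bystander: orange plastic box 85 x 120 x 50 mm; origin under its centre

How it is judged:
By the outcome, as a careful person would: the job done as asked, in the order asked, and still so for the second after the job is handed in, with the robot touching nothing.
Of casting0, casting1, casting2, casting3 only 3 to 4 are there at a start; the rules pass over those that are not, and their reading is None.
At some moment in a run one of casting0, casting1, casting2, casting3 may be knocked a few centimetres aside while the robot is not near it.
Once in a run the grip may slacken for a moment while it holds something.
It also fails if it takes over 210 s, if anything falls off the work surface, if the arm or the gripper's body presses on something with over 40 N, if the wrist force passes 120 N, or if a joint passes its speed limit or range.

## Working session

There is one attempt and no reset: what is moved stays moved. The work goes in short steps, Python scripts to look and compute and a shell command to move; the robot and the scene stay as the last step left them, time stands still between calls to the robot, and variables do not carry over. Pictures are saved under pics/ and viewed, at most 14 in all, crops included, and the job is handed in when it is done.

```bash
mkdir -p pics
cat > h.py <<'E'
import numpy as np, cv2
from station import robot
def snap(cam,name,crop=None,scale=1):
    im=robot.read_camera(cam)[:,:,::-1]
    cv2.imwrite('pics/raw_'+name+'.png',im)
    if crop: x0,y0,x1,y1=crop; im=im[y0:y1,x0:x1]
    im=cv2.resize(im,None,fx=scale,fy=scale,interpolation=cv2.INTER_CUBIC)
    cv2.imwrite('pics/'+name+'.png',im)
def P(cam):
    m=robot.camera_model(cam); K=np.array(m['intrinsics']);R=np.array(m['R']);t=np.array(m['t'])
    return K,R,t
def proj(cam,X):
    K,R,t=P(cam); c=K@(R@np.array(X,float)+t); return c[:2]/c[2]
def ray(cam,uv):
    K,R,t=P(cam); d=R.T@np.linalg.solve(K,np.array([uv[0],uv[1],1.])); return -R.T@t, d/np.linalg.norm(d)
def atz(cam,uv,z):
    o,d=ray(cam,uv); return o+d*(z-o[2])/d[2]
def tri(uvs):
    A=np.zeros((3,3));b=np.zeros(3)
    rs=[ray(c,uv) for c,uv in uvs]
    for o,d in rs:
        M=np.eye(3)-np.outer(d,d);A+=M;b+=M@o
    X=np.linalg.solve(A,b)
    return X,[np.linalg.norm((np.eye(3)-np.outer(d,d))@(X-o)) for o,d in rs]
E
python3 - <<'E'
from h import *
np.set_printoptions(precision=3,suppress=True)
snap('top','t0',scale=1.5);snap('side','s0',scale=1.5)
for c in('top','side'):
    K,R,t=P(c);print(K,R,-R.T@t)
print(robot.get_state())
E
```

```text
[[348.005   0.    256.497]
 [  0.    348.005 195.515]
 [  0.      0.      1.   ]] [[-0.004 -1.     0.015]
 [-0.99   0.002 -0.142]
 [ 0.142 -0.016 -0.99 ]] [0.467 0.023 1.011]
[[494.706   0.    261.232]
 [  0.    494.706 188.304]
 [  0.      0.      1.   ]] [[-0.953 -0.304 -0.008]
 [-0.228  0.734 -0.64 ]
 [ 0.2   -0.608 -0.768]] [0.253 0.99  1.297]
{'time_s': 0.1, 'joints': array([ 0.911,  0.181,  1.608,  0.   ,  1.354, -0.206]), 'dq': array([-0.001, -0.004, -0.003,  0.002, -0.001, -0.001]), 'joint_efforts': array([  0.001, -44.587, -35.224,  -0.   ,   0.004,  -0.   ]), 'tcp_pos': array([0.252, 0.516, 0.221]), 'orientation': array([-0.   ,  0.225,  0.974, -0.001]), 'contact_force': array([-0.618,  0.937,  0.77 ]), 'ft_torque': array([ 0.008,  0.022, -0.058]), 'finger_force': 0.0, 'width': 0.08535347922298658}
```

View pics/t0.png

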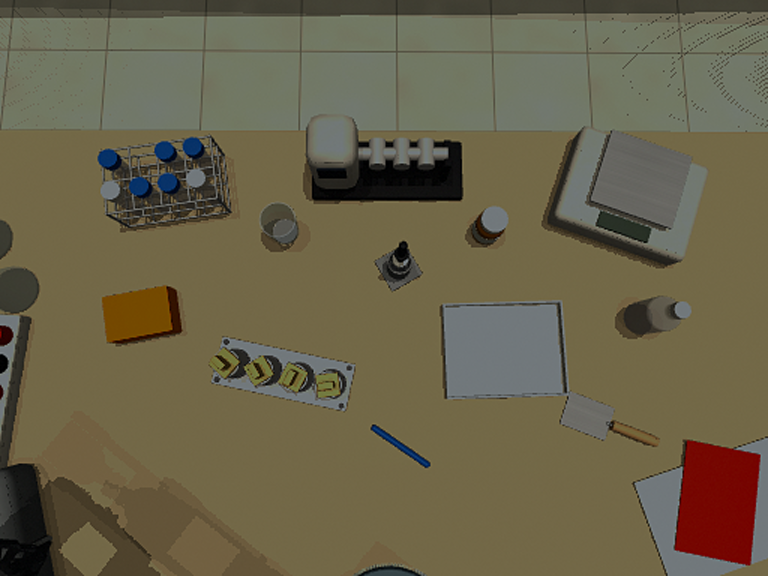

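View pics/s0.png

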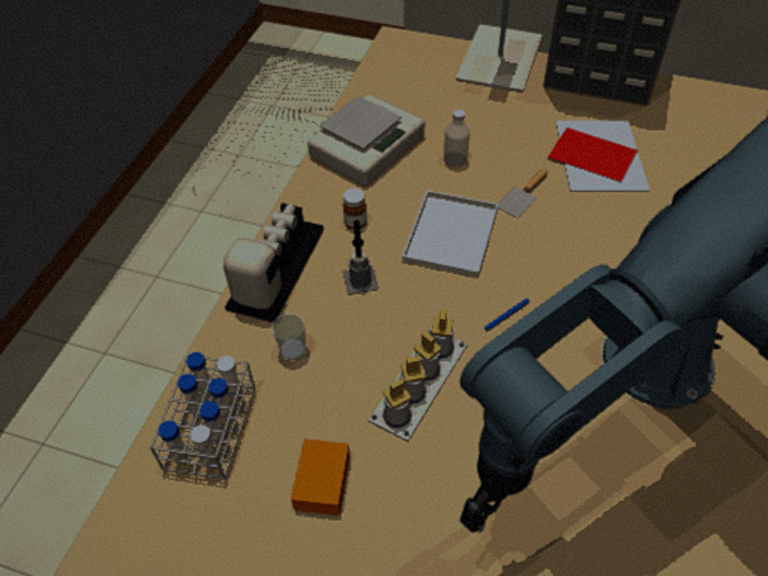

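The top view shows four castings, one in each cup (about x 225–330, y 360–385), the stand at (400,265) and the tray at (505,350). I'll enlarge these areas.

Run:
```python
import cv2,numpy as np
t=cv2.imread('pics/raw_t0.png');s=cv2.imread('pics/raw_s0.png')
f=lambda im,x0,y0,x1,y1,k:cv2.convertScaleAbs(cv2.resize(im[y0:y1,x0:x1],None,fx=k,fy=k,interpolation=cv2.INTER_CUBIC),alpha=1.4)
cv2.imwrite('pics/c1.png',f(t,135,220,245,280,7))
cv2.imwrite('pics/c2.png',f(s,240,200,320,300,6))
a=f(t,245,155,290,200,8);b=f(s,215,140,260,200,8)
o=np.zeros((480,720,3),np.uint8);o[:360,:360]=a;o[:480,360:]=b;cv2.imwrite('pics/c3.png',o)
```

```text
(no output)
```

View pics/c1.png

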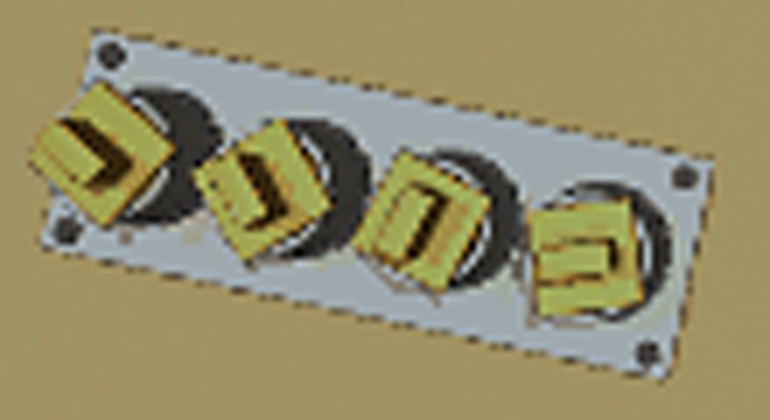

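View pics/c2.png

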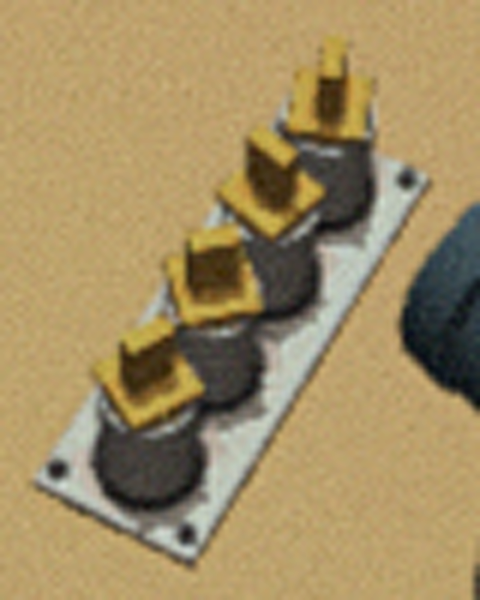

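View pics/c3.png

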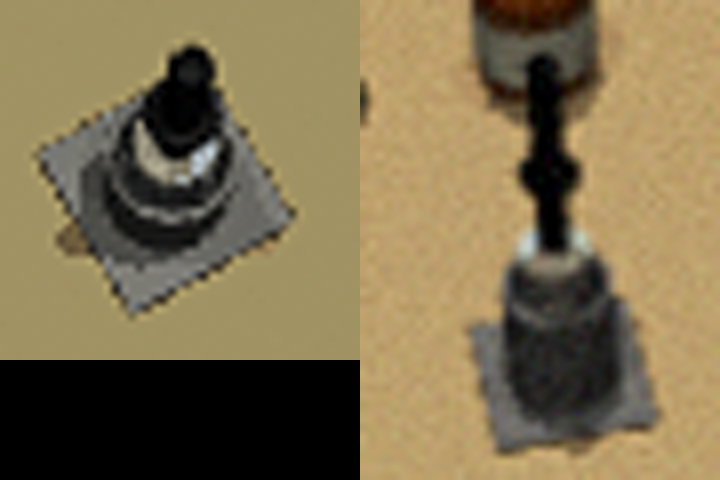

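The crops show the flange corners and tab directions of all four castings. Next I fit the poses from both views and overlay the model as a check.

```bash
cat > fit.py <<'E'
from h import *
from scipy.optimize import least_squares
np.set_printoptions(precision=4,suppress=True)
T=lambda L:np.array(L)/7+[135,220]; S=lambda L:np.array(L)/6+[240,200]
def rect(p,a,b):
    x,y,z,w=p;c,s=np.cos(w),np.sin(w)
    return np.array([[x+c*u-s*v,y+s*u+c*v,z] for u,v in((a,b),(a,-b),(-a,-b),(-a,b))])
def fit(obs,a,b,p0,fz=None):
    def r(p):
        q=p.copy()
        if fz is not None:q[2]=fz
        o=[]
        for cam,uv in obs:
            pr=np.array([proj(cam,X) for X in rect(q,a,b)])
            for m in uv: d=pr-m; o+=list(d[np.argmin((d**2).sum(1))])
        return np.array(o)
    return least_squares(r,p0,loss='soft_l1')
top=[[(103,83),(172,155),(108,226),(35,160)],[(283,120),(330,203),(248,262),(195,182)],[(403,150),(490,208),(437,292),(355,228)],[(530,207),(628,198),(640,300),(540,315)]]
side=[[(93,372),(203,385),(132,428)],[(165,262),(262,305),(183,325)],[(220,190),(325,188),(272,237)],[(300,68),(372,75),(368,138),(285,135)]]
tabd=[(55,42),(40,60),(-48,78),(100,-9)]
K=7
if __name__=='__main__':
    t=cv2.resize(cv2.imread('pics/raw_t0.png')[220:280,135:245],None,fx=7,fy=7)
    s=cv2.resize(cv2.imread('pics/raw_s0.png')[200:300,240:320],None,fx=6,fy=6)
    for i in range(4):
        c=T([np.mean(top[i],0)])[0]; X=atz('top',c,.086); Y=atz('top',c+np.array(tabd[i])/50,.086)-X
        w=np.arctan2(-Y[0],Y[1])  # local y = long dir
        f=fit([('top',T(top[i])),('side',S(side[i]))],.02,.02,[X[0],X[1],.086,w])
        print('casting',i+1,f.x,np.degrees(f.x[3]),'rms',np.sqrt(np.mean(f.fun**2)))
        p=f.x.copy();
        for q,a,b in((p,.02,.02),(p+[0,0,.039,0],.006,.013)):
            R=rect(q,a,b)
            cv2.polylines(t,[np.int32((np.array([proj('top',k) for k in R])-[135,220])*7)],True,(0,0,255))
            cv2.polylines(s,[np.int32((np.array([proj('side',k) for k in R])-[240,200])*6)],True,(0,0,255))
    f=fit([('top',T([(95,32),(713,160),(667,378),(42,246)])),('side',S([(37,480),(193,565),(430,180)]))],.045,.130,[.44,.17,.008,-.2])
    print('mould',f.x,np.sqrt(np.mean(f.fun**2)))
    p=f.x
    for k in range(4):
        v=.093-.062*k; c=[p[0]-np.sin(p[3])*v,p[1]+np.cos(p[3])*v]
        print('cup',k+1,np.array(c))
        ring=[[c[0]+.0245*np.cos(g),c[1]+.0245*np.sin(g),.075] for g in np.linspace(0,6.28,30)]
        cv2.polylines(t,[np.int32((np.array([proj('top',k) for k in ring])-[135,220])*7)],True,(255,0,0))
        cv2.polylines(s,[np.int32((np.array([proj('side',k) for k in ring])-[240,200])*6)],True,(255,0,0))
    T3=lambda L:np.array(L)/8+[245,155];S3=lambda L:np.array(L)/8+[215,140]
    f=fit([('top',T3([(38,155),(293,213),(133,315)])),('side',S3([(112,330),(140,450),(300,420)]))],.035,.035,[.61,.02,.006,.4]);print('stand',f.x,np.sqrt(np.mean(f.fun**2)))
    print('brush top',tri([('top',T3([(192,65)])[0]),('side',S3([(183,62)])[0])]))
    print('stand rim via top',atz('top',T3([(171,172)])[0],.062))
    V=lambda L:np.array(L)/1.5
    f=fit([('top',V([(443,304),(562,301),(568,392),(447,398)])),('side',V([(428,193),(498,207),(478,273),(404,240)]))],.09,.115,[.45,-.15,.02,0]);print('tray',f.x,np.sqrt(np.mean(f.fun**2)))
    o=np.zeros((500,800,3),np.uint8);o[:294,:539]=cv2.resize(t,(539,294));o[:320,540:796]=cv2.resize(s,(256,320));
    cv2.imwrite('pics/ov.png',np.hstack([cv2.resize(t,(480,262)),cv2.resize(s,(210,262))]) if 0 else o)
E
python3 fit.py
```

```text
casting 1 [0.4766 0.289  0.0832 2.4262] 139.0131723188516 rms 0.6504505141239905
casting 2 [0.4629 0.2287 0.0832 2.1628] 123.91906653196433 rms 0.5466200405573968
casting 3 [0.451  0.1694 0.0859 1.0421] 59.70870328972697 rms 0.8406407651985358
casting 4 [ 0.4377  0.1082  0.0835 -2.9995] -171.8562547081649 rms 0.6019744664911668
mould [ 0.4569  0.1995  0.0041 -0.2076] 0.3838872894517947
cup 1 [0.4761 0.2905]
cup 2 [0.4633 0.2298]
cup 3 [0.4505 0.1692]
cup 4 [0.4378 0.1085]
stand [0.6277 0.037  0.0025 0.5577] 7.7959351272731015
brush top (array([ 0.6622, -0.0206,  0.1919]), [np.float64(0.0012174217009310853), np.float64(0.001217421700931172)])
stand rim via top [ 0.6565 -0.0196  0.062 ]
tray [ 0.502  -0.2232  0.0111  0.0196] 3.048952896032656
```

View pics/ov.png

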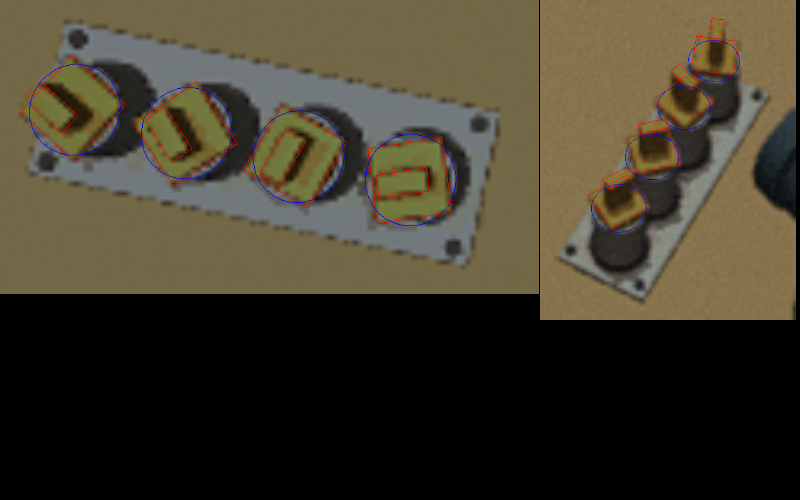

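Run:
```python
from fit import *
T3=lambda L:np.array(L)/8+[245,155];S3=lambda L:np.array(L)/8+[215,140];V=lambda L:np.array(L)/1.5
for w in (.3,.6,1.):
  f=fit([('top',T3([(38,155),(293,213),(133,315)])),('side',S3([(112,330),(140,450),(300,420)]))],.035,.035,[.66,-.02,.006,w]);print('stand',f.x,np.sqrt(np.mean(f.fun**2)))
for ob in ([('top',V([(443,304),(562,301),(568,392),(447,398)]))],[('side',V([(428,193),(498,207),(478,273),(404,240)]))]):
  f=fit(ob,.09,.115,[.50,-.15,.02,0],.02);print('tray',f.x,np.sqrt(np.mean(f.fun**2)))
for n,z in(('jar',.09),('x',0)): pass
print('jar',atz('top',V([493,217]),.09),'bottle',atz('top',V([681,310]),.15),'beaker',atz('top',V([278,217]),.085),'tipbox',atz('top',V([137,313]),.05))
```

```text
stand [ 0.6622 -0.0203  0.0025  0.5477] 0.48165851840098217Traceback (most recent call last):
  File "<stdin>", line 4, in <module>
  File "fit.py", line 17, in fit
    return least_squares(r,p0,loss='soft_l1')
    return func(*args, **kwargs)
    result = trf(vector_fun.fun, vector_fun.jac, x0, f0, J0, lb, ub, ftol, xtol,
                 gtol, max_nfev, x_scale, loss_function, tr_solver,
                 tr_options.copy(), verbose, callback=callback_wrapped)
    return trf_no_bounds(
        fun, jac, x0, f0, J0, ftol, xtol, gtol, max_nfev, x_scale,
        loss_function, tr_solver, tr_options, verbose, callback=callback)
    f_new = fun(x_new)
    self._update_fun()
    ~~~~~~~~~~~~~~~~^^
    self.f = self.fun_wrapped(xp_copy(self.x))
             ~~~~~~~~~~~~~~~~^^^^^^^^^^^^^^^^^
    return np.atleast_1d(self.fun(x))
                         ~~~~~~~~^^^
    return self.f(x, *self.args, **self.kwargs)
           ~~~~~~^^^^^^^^^^^^^^^^^^^^^^^^^^^^^^
  File "fit.py", line 14, in r
    pr=np.array([proj(cam,X) for X in rect(q,a,b)])
                 ~~~~^^^^^^^
  File "h.py", line 13, in proj
    K,R,t=P(cam); c=K@(R@np.array(X,float)+t); return c[:2]/c[2]
          ~^^^^^
  File "h.py", line 10, in P
    m=robot.camera_model(cam); K=np.array(m['intrinsics']);R=np.array(m['R']);t=np.array(m['t'])
ValueError: time passes only in moves, steps and waits
```

```bash
python3 -m pendant '[{"dx":30,"dy":-40,"wz":-0.12,"grip":-0.2},{"dx":60,"dy":-80,"wz":-0.24,"grip":-0.2},{"dx":90,"dy":-120,"wz":-0.36,"grip":-0.2},{"dx":120,"dy":-160,"wz":-0.48,"grip":-0.2},{"dx":120,"dy":-160,"wz":-0.48,"grip":-0.2}]'
```

```text
invalid input
```

```bash
python3 - <<'E'
s=open('h.py').read()
s=s.replace("def P(cam):","import functools\n@functools.cache\ndef P(cam):")
open('h.py','w').write(s)
E
cat > st.py <<'E'
from h import *
from scipy.spatial.transform import Rotation as Ro
import sys
def st(pr=True):
    s=robot.get_state();w,x,y,z=s['orientation'];M=Ro.from_quat([x,y,z,w]).as_matrix()
    if pr:print('t%.1f'%s['time_s'],(s['tcp_pos']*1000).round(1),'yaw %.1f'%np.degrees(np.arctan2(M[1,1],M[0,1])),'zdown',M[:,2].round(3),'w %.1f'%(s['width']*1e3),'F',s['contact_force'].round(1),'ff %.1f'%s['finger_force'],'q',s['joints'].round(2))
    return s,M
if __name__=='__main__':
    s,M=st();yaw=np.degrees(np.arctan2(M[1,1],M[0,1]))
    for a in sys.argv[1:]:   # target x,y,z,yaw in mm,deg
        g=np.array(eval(a),float);d=g[:3]-s['tcp_pos']*1e3;print('go',d.round(1),'wz %.3f'%np.radians((g[3]-yaw+90)%180-90))
E
python3 st.py "(438,108,200,8)"
python3 - <<'E'
from fit import *
V=lambda L:np.array(L)/1.5
for ob in ([('top',V([(443,304),(562,301),(568,392),(447,398)]))],[('side',V([(428,193),(498,207),(478,273),(404,240)]))]):
  f=fit(ob,.09,.115,[.50,-.15,.02,0],.02);print('tray',f.x,np.sqrt(np.mean(f.fun**2)))
print('jar',atz('top',V([493,217]),.09),'bottle',atz('top',V([681,310]),.15),'beaker',atz('top',V([278,217]),.085),'tipbox',atz('top',V([137,313]),.05))
E
python3 -m pendant '[{"dx":30,"dy":-40,"dz":0,"wx":0,"wy":0,"wz":-0.12,"grip":-0.2}]'
```

```text
t0.1 [251.7 516.4 221.4] yaw 64.0 zdown [-0.001 -0.001 -1.   ] w 85.4 F [-0.6  0.9  0.8] ff 0.0 q [ 0.91  0.18  1.61  0.    1.35 -0.21]
go [ 186.3 -408.4  -21.4] wz -0.977
tray [ 0.5033 -0.2206  0.02    0.0244] 0.8379768160574437
tray [ 0.4988 -0.2181  0.02    0.0112] 4.005596172844314
jar [ 0.7396 -0.1899  0.09  ] bottle [ 0.5615 -0.4864  0.15  ] beaker [0.7408 0.2027 0.085 ] tipbox [0.569  0.4631 0.05  ]
time_s: 0.18
tcp_pos: [0.2738, 0.4865, 0.2217]
orientation: [-0.001, 0.28, 0.96, 0.001]
contact_force: [0.5, -0.8, -0.5]
width: 0.0758
finger_force: 0.0
```

```bash
python3 -m pendant '[{"dx":15,"dy":-35,"wz":-0.11,"grip":-0.2},{"dx":30,"dy":-70,"wz":-0.22,"grip":-0.2},{"dx":45,"dy":-105,"wz":-0.33,"grip":-0.2},{"dx":60,"dy":-140,"wz":-0.44,"grip":-0.2},{"dx":75,"dy":-175,"wz":-0.55,"grip":-0.2}]' >/dev/null
python3 -m pendant '[{"dx":15,"dy":-35,"wz":-0.1,"grip":-0.2},{"dx":30,"dy":-70,"wz":-0.2,"grip":-0.2},{"dx":45,"dy":-105,"wz":-0.3,"grip":-0.2},{"dx":60,"dy":-140,"wz":-0.3,"grip":-0.2},{"dx":75,"dy":-175,"wz":-0.3,"grip":-0.2}]'; python3 st.py "(438,108,160,8.1)"
```

```text
t0.2 [273.8 486.5 221.7] yaw 57.5 zdown [-0.002  0.002 -1.   ] w 75.8 F [ 0.5 -0.8 -0.5] ff 0.0 q [ 0.84  0.14  1.65  0.    1.35 -0.16]
go [ 164.2 -378.5  -61.7] wz -0.862invalid input
invalid input
```

```bash
python3 -m pendant '[{"dx":15,"dy":-35,"dz":0,"wx":0,"wy":0,"wz":-0.11,"grip":-0.2},{"dx":30,"dy":-70,"dz":0,"wx":0,"wy":0,"wz":-0.22,"grip":-0.2},{"dx":45,"dy":-105,"dz":0,"wx":0,"wy":0,"wz":-0.33,"grip":-0.2},{"dx":60,"dy":-140,"dz":0,"wx":0,"wy":0,"wz":-0.44,"grip":-0.2},{"dx":75,"dy":-175,"dz":0,"wx":0,"wy":0,"wz":-0.55,"grip":-0.2}]' >/dev/null
python3 -m pendant '[{"dx":15,"dy":-35,"dz":0,"wx":0,"wy":0,"wz":-0.1,"grip":-0.2},{"dx":30,"dy":-70,"dz":0,"wx":0,"wy":0,"wz":-0.2,"grip":-0.2},{"dx":45,"dy":-105,"dz":0,"wx":0,"wy":0,"wz":-0.3,"grip":-0.2},{"dx":60,"dy":-140,"dz":0,"wx":0,"wy":0,"wz":-0.3,"grip":-0.2},{"dx":75,"dy":-175,"dz":0,"wx":0,"wy":0,"wz":-0.3,"grip":-0.2}]' >/dev/null; python3 st.py "(438,108,160,8.1)"
```

```text
t1.0 [427.2 131.7 222.1] yaw 8.4 zdown [-0.  0. -1.] w 51.2 F [0.9 1.3 0.2] ff 0.0 q [ 0.03 -0.12  1.91  0.    1.34 -0.11]
go [ 10.8 -23.7 -62.1] wz -0.005
```

```bash
python3 -m pendant '[{"dx":11,"dy":-24,"dz":0,"wx":0,"wy":0,"wz":0,"grip":0.0},{"dx":11,"dy":-24,"dz":-30,"wx":0,"wy":0,"wz":0,"grip":0.0},{"dx":11,"dy":-24,"dz":-60,"wx":0,"wy":0,"wz":0,"grip":0.0},{"dx":11,"dy":-24,"dz":-60,"wx":0,"wy":0,"wz":0,"grip":0.0}]' >/dev/null
python3 st.py "(438,108,118,8.1)"
```

```text
t1.4 [434.  108.8 156.9] yaw 8.3 zdown [-0.01  0.   -1.  ] w 43.1 F [-1.8 -0.1 -0.3] ff 0.0 q [-0.02 -0.03  1.97  0.    1.21 -0.17]
go [  4.   -0.8 -38.9] wz -0.004
```

```bash
python3 -m pendant '[{"dx":0,"dy":0,"dz":0,"wx":0,"wy":0,"wz":0,"grip":0.0},{"dx":0,"dy":0,"dz":-15,"wx":0,"wy":0,"wz":0,"grip":0.0},{"dx":0,"dy":0,"dz":-30,"wx":0,"wy":0,"wz":0,"grip":0.0},{"dx":0,"dy":0,"dz":-42,"wx":0,"wy":0,"wz":0,"grip":0.0},{"dx":0,"dy":0,"dz":-42,"wx":0,"wy":0,"wz":0,"grip":0.0}]' >/dev/null
python3 -m pendant '[{"dx":0,"dy":0,"dz":0,"wx":0,"wy":0,"wz":0,"grip":0.0},{"dx":0,"dy":0,"dz":0,"wx":0,"wy":0,"wz":0,"grip":0.0},{"dx":0,"dy":0,"dz":0,"wx":0,"wy":0,"wz":0,"grip":0.0}]' >/dev/null
python3 st.py "(438,108,118,8.1)"; python3 -c "
from h import *
snap('side','s1',(230,130,390,280),5)"
```

```text
t2.0 [439.2 109.7 121.8] yaw 8.4 zdown [ 0.003 -0.    -1.   ] w 42.7 F [-0.1 -0.4  0.6] ff 0.0 q [-0.02  0.02  2.   -0.    1.12 -0.17]
go [-1.2 -1.7 -3.8] wz -0.006
```

View pics/s1.png

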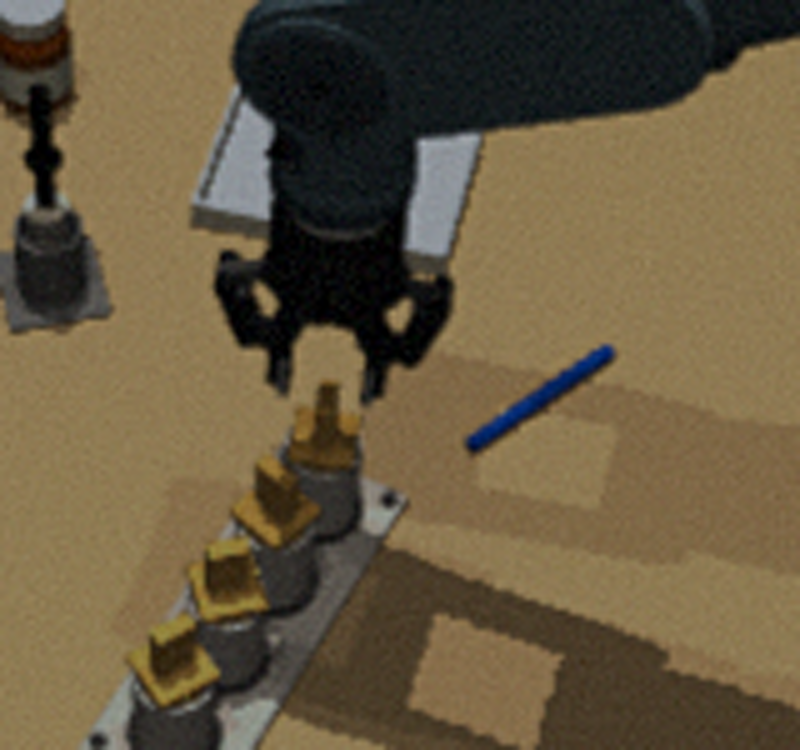

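The fingers straddle casting 4's tab, with the tips at about (280,395) and (370,400) and the tab at (327,385–450). I'll lower 4 mm and close.

```bash
python3 -m pendant '[{"dx":-1,"dy":-1.5,"dz":-3,"wx":0,"wy":0,"wz":0,"grip":0.0},{"dx":-1,"dy":-1.5,"dz":-3,"wx":0,"wy":0,"wz":0,"grip":1},{"dx":-1,"dy":-1.5,"dz":-3,"wx":0,"wy":0,"wz":0,"grip":1},{"dx":-1,"dy":-1.5,"dz":-3,"wx":0,"wy":0,"wz":0,"grip":1},{"dx":-1,"dy":-1.5,"dz":-3,"wx":0,"wy":0,"wz":0,"grip":1}]' >/dev/null
python3 -m pendant '[{"dx":0,"dy":0,"dz":0,"wx":0,"wy":0,"wz":0,"grip":1},{"dx":0,"dy":0,"dz":0,"wx":0,"wy":0,"wz":0,"grip":1},{"dx":0,"dy":0,"dz":0,"wx":0,"wy":0,"wz":0,"grip":1},{"dx":0,"dy":0,"dz":0,"wx":0,"wy":0,"wz":0,"grip":1}]' >/dev/null
python3 st.py "(438,108,118,8.1)"
python3 -m pendant '[{"dx":0,"dy":0,"dz":8,"wx":0,"wy":0,"wz":0,"grip":1},{"dx":0,"dy":0,"dz":25,"wx":0,"wy":0,"wz":0,"grip":1},{"dx":0,"dy":0,"dz":50,"wx":0,"wy":0,"wz":0,"grip":1},{"dx":0,"dy":0,"dz":75,"wx":0,"wy":0,"wz":0,"grip":1},{"dx":0,"dy":0,"dz":100,"wx":0,"wy":0,"wz":0,"grip":1}]' >/dev/null
python3 st.py "(500,-140,220,1.4)"
```

```text
t2.8 [437.1 108.  117.2] yaw 8.4 zdown [-0.  0. -1.] w -0.4 F [ 0.9 -0.  -0.3] ff 0.0 q [-0.02  0.03  2.01  0.    1.11 -0.17]
go [0.9 0.  0.8] wz -0.006
t3.2 [436.8 108.  218.8] yaw 8.4 zdown [-0.  0. -1.] w -0.2 F [-0.1 -0.6 -0.4] ff 0.0 q [-0.02 -0.11  1.91  0.    1.34 -0.17]
go [  63.2 -248.     1.2] wz -0.123
```

```bash
python3 -c "
from h import *
snap('side','s2',(240,160,390,280),5)"
```

```text
(no output)
```

View pics/s2.png

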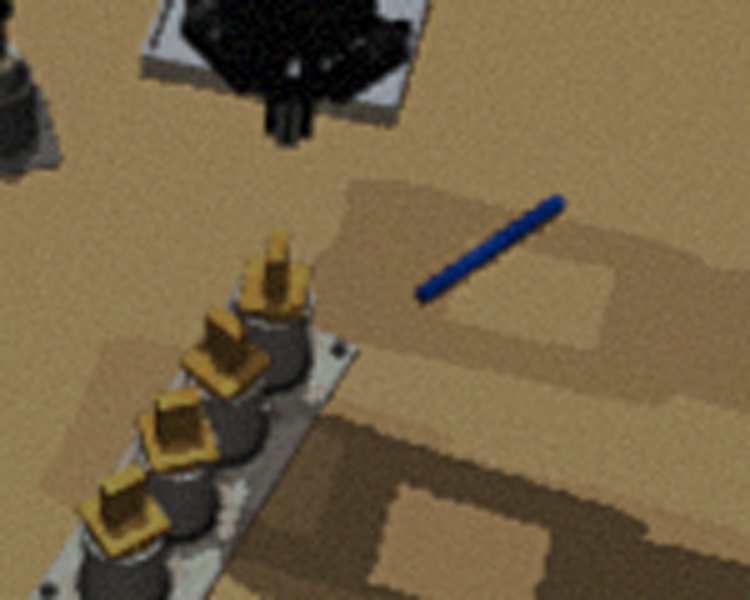

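Run:
```python
from h import *
for z in(.194,.213,.219): print(proj('side',[.437,.108,z]),proj('top',[.437,.108,z]))
snap('top','t2',(160,190,260,265),6)
```

```text
[296.54077615 194.33894205] [214.31080946 258.72396233]
[296.85120795 190.12051996] [213.42757171 259.04073476]
[296.95058286 188.77012568] [213.13978826 259.14394803]
```

View pics/t2.png

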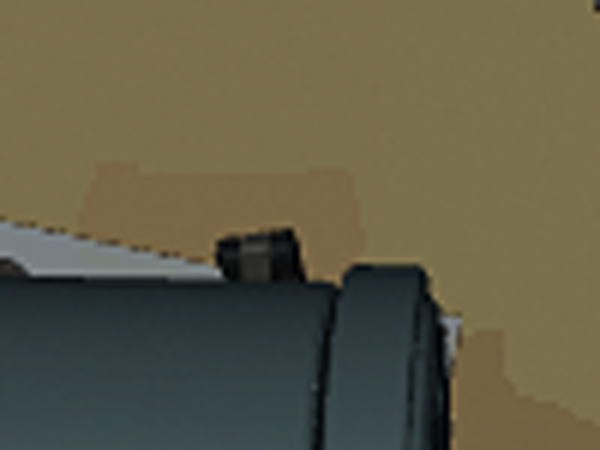

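The side view puts the tips about 5 px above where the TCP reading implies. I'll move the gripper to a spot visible in both views and triangulate the tips.

```bash
python3 -m pendant '[{"dx":-35,"dy":20,"dz":0,"wx":0,"wy":0,"wz":0,"grip":1},{"dx":-70,"dy":40,"dz":0,"wx":0,"wy":0,"wz":0,"grip":1},{"dx":-105,"dy":60,"dz":0,"wx":0,"wy":0,"wz":0,"grip":1},{"dx":-105,"dy":60,"dz":0,"wx":0,"wy":0,"wz":0,"grip":1},{"dx":-105,"dy":60,"dz":0,"wx":0,"wy":0,"wz":0,"grip":1}]' >/dev/null
python3 st.py
python3 - <<'E'
from h import *
s=robot.get_state();p=s['tcp_pos'];q=p-[0,0,.025]
print('tip exp',proj('side',q),proj('top',q),'tcp',proj('side',p),proj('top',p))
a=robot.read_camera('top')[:,:,::-1];b=robot.read_camera('side')[:,:,::-1]
u=np.int32(proj('top',q));v=np.int32(proj('side',q))
f=lambda im,c:cv2.convertScaleAbs(cv2.resize(im[c[1]-35:c[1]+35,c[0]-28:c[0]+28],None,fx=7,fy=7,interpolation=cv2.INTER_CUBIC),alpha=2.2)
print('crop origins',u-[28,35],v-[28,35])
cv2.imwrite('pics/tip.png',np.hstack([f(a,u),f(b,v)]))
E
```

```text
t3.8 [330.7 168.8 217.1] yaw 8.6 zdown [ 0.001  0.    -1.   ] w 0.1 F [-0.7 -0.4 -1.3] ff 0.0 q [ 0.15 -0.32  2.08 -0.    1.37 -0.  ]
tip exp [328.07850487 220.00987535] [186.91572748 306.43668559] tcp [328.95620959 214.57256607] [184.83604398 308.40924626]
crop origins [158 271] [300 185]
```

View pics/tip.png

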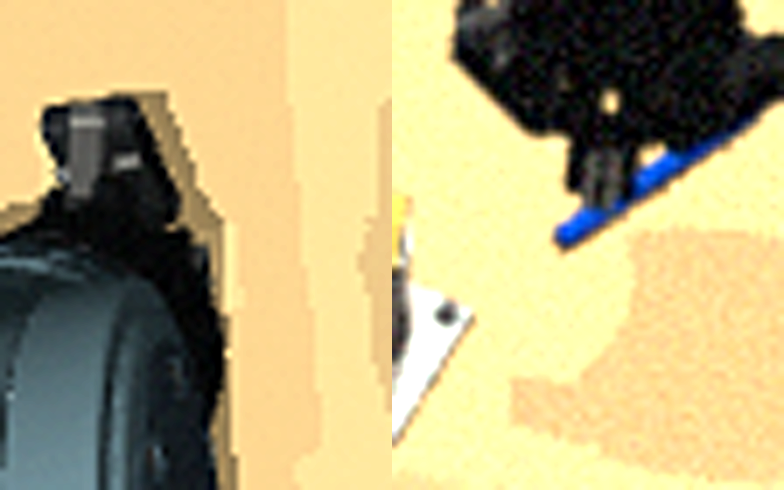

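```bash
R='';for i in 1 2 3;do python3 -m pendant '[{"dx":0,"dy":0,"dz":0,"wx":0,"wy":0,"wz":-0.11,"grip":1},{"dx":0,"dy":0,"dz":0,"wx":0,"wy":0,"wz":-0.22,"grip":1},{"dx":0,"dy":0,"dz":0,"wx":0,"wy":0,"wz":-0.33,"grip":1},{"dx":0,"dy":0,"dz":0,"wx":0,"wy":0,"wz":-0.44,"grip":1},{"dx":0,"dy":0,"dz":0,"wx":0,"wy":0,"wz":-0.52,"grip":1}]' >/dev/null;done
python3 -m pendant '[{"dx":0,"dy":0,"dz":0,"wx":0,"wy":0,"wz":0,"grip":1},{"dx":0,"dy":0,"dz":0,"wx":0,"wy":0,"wz":0,"grip":1}]' >/dev/null
python3 st.py
python3 - <<'E'
from h import *
s=robot.get_state();p=s['tcp_pos'];q=p-[0,0,.025]
print('tip exp',proj('side',q),proj('top',q),'tcp',proj('side',p),proj('top',p), 's1',proj('side',[.4392,.1097,.103]))
a=robot.read_camera('top')[:,:,::-1];b=robot.read_camera('side')[:,:,::-1]
u=np.int32(proj('top',q));v=np.int32(proj('side',q))
f=lambda im,c:cv2.convertScaleAbs(cv2.resize(im[c[1]-35:c[1]+35,c[0]-28:c[0]+28],None,fx=7,fy=7,interpolation=cv2.INTER_CUBIC),alpha=2.2)
print('crop origins',u-[28,35],v-[28,35])
cv2.imwrite('pics/tip2.png',np.hstack([f(a,u),f(b,v)]))
E
```

```text
t5.3 [332.9 167.4 217.1] yaw -80.9 zdown [-0. -0. -1.] w 0.1 F [ 0.  -0.4  0.1] ff 0.0 q [ 0.14 -0.31  2.08 -0.    1.37  1.56]
tip exp [327.41868239 219.43117631] [187.53888266 305.44566681] tcp [328.28616287 213.99059907] [185.48016627 307.38539577] s1 [294.28418738 213.65475986]
crop origins [159 270] [299 184]
```

View pics/tip2.png

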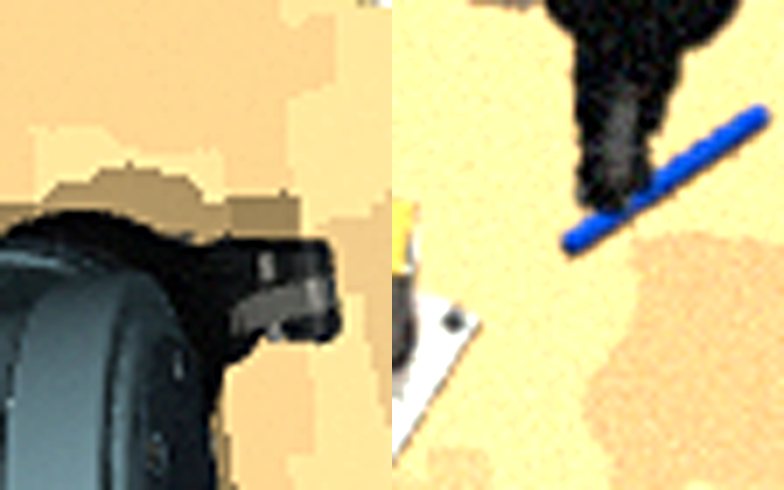

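Run:
```python
from h import *
np.set_printoptions(precision=4,suppress=True)
for z in(.24,.26,.28,.30):
    a=atz('top',(171,287.5),z)[:2];b=atz('top',(204.7,311),z)[:2]+[-.002,.0015]
    A=np.array([[1,0,.989],[0,1,.15],[1,0,.158],[0,1,-.987]])
    s,res,_,_=np.linalg.lstsq(A,np.r_[a,b],rcond=None);print(z,s,res)
# where along ray of side tip
for y in(.168,.158,.148,.14):
    o,d=ray('side',(330.4,214.7));print(o+d*(y-o[1])/d[1])
print(proj('top',[0,0,0]),proj('side',[0,0,0]),proj('top',[0,0,.1]),proj('side',[0,0,.1]))
```

```text
0.24 [0.3168 0.1857 0.0625] [0.]
0.26 [0.3206 0.1815 0.0609] [0.]
0.28 [0.3245 0.1773 0.0593] [0.]
0.3 [0.3284 0.1731 0.0576] [0.]
[0.3269 0.168  0.217 ]
[0.3278 0.158  0.2039]
[0.3287 0.148  0.1908]
[0.3294 0.14   0.1802]
[259.9623 421.0876] [437.7705 240.0882] [261.0061 441.8808] [446.7105 221.2553]
```

```bash
python3 -m pendant '[{"dx":0,"dy":0,"dz":-40,"wx":0,"wy":0,"wz":0,"grip":1},{"dx":0,"dy":0,"dz":-80,"wx":0,"wy":0,"wz":0,"grip":1},{"dx":0,"dy":0,"dz":-120,"wx":0,"wy":0,"wz":0,"grip":1},{"dx":0,"dy":0,"dz":-150,"wx":0,"wy":0,"wz":0,"grip":1},{"dx":0,"dy":0,"dz":-170,"wx":0,"wy":0,"wz":0,"grip":1}]' >/dev/null
python3 -m pendant '[{"dx":0,"dy":0,"dz":-4,"wx":0,"wy":0,"wz":0,"grip":1},{"dx":0,"dy":0,"dz":-8,"wx":0,"wy":0,"wz":0,"grip":1},{"dx":0,"dy":0,"dz":-12,"wx":0,"wy":0,"wz":0,"grip":1},{"dx":0,"dy":0,"dz":-14,"wx":0,"wy":0,"wz":0,"grip":1},{"dx":0,"dy":0,"dz":-14,"wx":0,"wy":0,"wz":0,"grip":1}]'
python3 - <<'E'
from h import *
s=robot.get_state();p=s['tcp_pos']
b=robot.read_camera('side');g=b.max(2)
c,r=proj('side',p-[0,0,.025]);print(p,c,r,proj('side',p))
# darkest run bottom around the tip column
for u in range(int(c)-4,int(c)+7): print(u,g[int(r)-14:int(r)+12,u])
E
```

```text
time_s: 6.2
tcp_pos: [0.3331, 0.1681, 0.034]
orientation: [-0.0, 0.997, 0.079, 0.001]
contact_force: [-0.2, -0.2, 0.7]
width: 0.0001
finger_force: 0.0
[0.33308454 0.16812781 0.03400532] 321.6118776610685 255.22283881391394 [322.32239686 250.75857237]
317 [142 142 136 135 137 135 133 129 127 133 125 128 130 131 131 134 122  70
  69  71  75  68  68  76  73  67]
318 [129 136 132 137 125 120 114 106 103 104 117 113 127 138 140 129 110  70
  70  70  72  70  75  73  71  73]
319 [ 44  86 100 111  98  62  60  71  65  75 111 112 114 115 128 115  74  63
  73  72  77  74  73  68  66  80]
320 [  0  20  16  28  28   5   8  12  17  32  81 102  88  74  91  55  68  73
  73  66  69  71  72  69  71  73]
321 [ 0  0  2 18 28 10  3  7 11 14 31 49 51 54 50 52 63 65 68 55 65 65 70 70
 72 67]
322 [ 7 10 10 16 29 16 22 27 13 13 29 55 46 50 54 46 56 51 44 52 51 54 53 60
 63 54]
323 [30 15 28 35 36 33 36 33 36 18 18 49 58 59 53 53 48 54 50 53 49 52 56 52
 51 48]
324 [40 38 38 43 38 45 43 30 36 28 25 52 59 46 56 50 50 53 49 58 48 50 47 45
 52 55]
325 [38 41 36 34 37 36 33 33 30 27 28 54 57 50 52 57 53 53 53 53 55 61 58 58
 55 67]
326 [26 26 27 29 29 31 21 22 17 11 28 54 46 52 54 55 48 50 54 51 65 68 67 65
 65 61]
327 [14  0  8 11 21 32 14  4 15 16 32 52 56 46 54 47 54 58 53 57 67 65 63 65
 60 56]
```

```bash
python3 -m pendant '[{"dx":0,"dy":0,"dz":-2,"wx":0,"wy":0,"wz":0,"grip":1},{"dx":0,"dy":0,"dz":-4,"wx":0,"wy":0,"wz":0,"grip":1},{"dx":0,"dy":0,"dz":-6,"wx":0,"wy":0,"wz":0,"grip":1},{"dx":0,"dy":0,"dz":-7,"wx":0,"wy":0,"wz":0,"grip":1},{"dx":0,"dy":0,"dz":-7,"wx":0,"wy":0,"wz":0,"grip":1}]'
python3 -m pendant '[{"dx":0,"dy":0,"dz":-1,"wx":0,"wy":0,"wz":0,"grip":1},{"dx":0,"dy":0,"dz":-2,"wx":0,"wy":0,"wz":0,"grip":1},{"dx":0,"dy":0,"dz":-2,"wx":0,"wy":0,"wz":0,"grip":1}]'
```

```text
time_s: 6.67
tcp_pos: [0.3318, 0.1679, 0.026]
orientation: [0.0, 0.997, 0.079, -0.0]
contact_force: [0.1, 0.3, 0.5]
width: -0.0001
finger_force: 0.0
time_s: 6.92
tcp_pos: [0.332, 0.168, 0.024]
orientation: [0.0, 0.997, 0.079, -0.0]
contact_force: [0.9, -0.8, 1.0]
width: -0.0003
finger_force: 0.0
```

```bash
python3 -m pendant '[{"dx":0,"dy":0,"dz":-1,"wx":0,"wy":0,"wz":0,"grip":1},{"dx":0,"dy":0,"dz":-2,"wx":0,"wy":0,"wz":0,"grip":1},{"dx":0,"dy":0,"dz":-3,"wx":0,"wy":0,"wz":0,"grip":1},{"dx":0,"dy":0,"dz":-3,"wx":0,"wy":0,"wz":0,"grip":1}]' | grep -E 'tcp|contact'
```

```text
tcp_pos: [0.3319, 0.168, 0.021]
contact_force: [-0.2, 0.3, -0.4]
```

```bash
python3 -m pendant '[{"dx":0,"dy":0,"dz":-2,"wx":0,"wy":0,"wz":0,"grip":1},{"dx":0,"dy":0,"dz":-4,"wx":0,"wy":0,"wz":0,"grip":1},{"dx":0,"dy":0,"dz":-5,"wx":0,"wy":0,"wz":0,"grip":1},{"dx":0,"dy":0,"dz":-5,"wx":0,"wy":0,"wz":0,"grip":1}]' | grep -E 'tcp|contact'
python3 -m pendant '[{"dx":0,"dy":0,"dz":-1,"wx":0,"wy":0,"wz":0,"grip":1},{"dx":0,"dy":0,"dz":-2,"wx":0,"wy":0,"wz":0,"grip":1},{"dx":0,"dy":0,"dz":-2,"wx":0,"wy":0,"wz":0,"grip":1},{"dx":0,"dy":0,"dz":-2,"wx":0,"wy":0,"wz":0,"grip":1}]' | grep -E 'tcp|contact'
```

```text
tcp_pos: [0.3317, 0.1679, 0.0159]
contact_force: [0.7, 0.5, -0.2]
tcp_pos: [0.332, 0.168, 0.0141]
contact_force: [-0.4, -0.4, -1.1]
```

```bash
python3 -m pendant '[{"dx":0,"dy":0,"dz":-1,"wx":0,"wy":0,"wz":0,"grip":1},{"dx":0,"dy":0,"dz":-2,"wx":0,"wy":0,"wz":0,"grip":1},{"dx":0,"dy":0,"dz":-3,"wx":0,"wy":0,"wz":0,"grip":1},{"dx":0,"dy":0,"dz":-3,"wx":0,"wy":0,"wz":0,"grip":1}]' | grep -E 'tcp|contact'
python3 -m pendant '[{"dx":0,"dy":0,"dz":-1,"wx":0,"wy":0,"wz":0,"grip":1},{"dx":0,"dy":0,"dz":-2,"wx":0,"wy":0,"wz":0,"grip":1},{"dx":0,"dy":0,"dz":-2,"wx":0,"wy":0,"wz":0,"grip":1}]' | grep -E 'tcp|contact'
```

```text
tcp_pos: [0.3319, 0.168, 0.011]
contact_force: [-0.3, 0.1, -0.0]
tcp_pos: [0.3319, 0.168, 0.009]
contact_force: [-0.4, -0.1, 0.1]
```

```bash
python3 -m pendant '[{"dx":0,"dy":0,"dz":-1,"wx":0,"wy":0,"wz":0,"grip":1},{"dx":0,"dy":0,"dz":-2,"wx":0,"wy":0,"wz":0,"grip":1},{"dx":0,"dy":0,"dz":-2,"wx":0,"wy":0,"wz":0,"grip":1}]' | grep -E 'tcp|contact'
python3 -m pendant '[{"dx":0,"dy":0,"dz":-1,"wx":0,"wy":0,"wz":0,"grip":1},{"dx":0,"dy":0,"dz":-1,"wx":0,"wy":0,"wz":0,"grip":1}]' | grep -E 'tcp|contact'
python3 -m pendant '[{"dx":0,"dy":0,"dz":-1,"wx":0,"wy":0,"wz":0,"grip":1},{"dx":0,"dy":0,"dz":-1,"wx":0,"wy":0,"wz":0,"grip":1}]' | grep -E 'tcp|contact'
```

```text
tcp_pos: [0.3319, 0.1679, 0.007]
contact_force: [0.6, -0.1, 0.3]
tcp_pos: [0.332, 0.168, 0.0061]
contact_force: [-0.5, 0.6, -0.3]
tcp_pos: [0.332, 0.168, 0.0051]
contact_force: [0.6, 0.1, 0.1]
```

```bash
python3 -m pendant '[{"dx":0,"dy":0,"dz":-1,"wx":0,"wy":0,"wz":0,"grip":1},{"dx":0,"dy":0,"dz":-1,"wx":0,"wy":0,"wz":0,"grip":1}]' | grep -E 'tcp|contact'
python3 -m pendant '[{"dx":0,"dy":0,"dz":-1,"wx":0,"wy":0,"wz":0,"grip":1},{"dx":0,"dy":0,"dz":-1,"wx":0,"wy":0,"wz":0,"grip":1}]' | grep -E 'tcp|contact'
python3 -m pendant '[{"dx":0,"dy":0,"dz":-1,"wx":0,"wy":0,"wz":0,"grip":1},{"dx":0,"dy":0,"dz":-1,"wx":0,"wy":0,"wz":0,"grip":1}]' | grep -E 'tcp|contact'
```

```text
tcp_pos: [0.332, 0.168, 0.0041]
contact_force: [-0.1, -0.1, -0.5]
tcp_pos: [0.3319, 0.168, 0.003]
contact_force: [-0.7, -0.4, -0.0]
tcp_pos: [0.332, 0.168, 0.0021]
contact_force: [1.1, -0.4, 0.0]
```

```bash
python3 -m pendant '[{"dx":0,"dy":0,"dz":-1,"wx":0,"wy":0,"wz":0,"grip":1},{"dx":0,"dy":0,"dz":-2,"wx":0,"wy":0,"wz":0,"grip":1},{"dx":0,"dy":0,"dz":-2,"wx":0,"wy":0,"wz":0,"grip":1}]' | grep -E 'tcp|contact'
python3 -m pendant '[{"dx":0,"dy":0,"dz":-1,"wx":0,"wy":0,"wz":0,"grip":1},{"dx":0,"dy":0,"dz":-1,"wx":0,"wy":0,"wz":0,"grip":1}]' | grep -E 'tcp|contact'
python3 -m pendant '[{"dx":0,"dy":0,"dz":-1,"wx":0,"wy":0,"wz":0,"grip":1},{"dx":0,"dy":0,"dz":-1,"wx":0,"wy":0,"wz":0,"grip":1}]' | grep -E 'tcp|contact'
```

```text
tcp_pos: [0.3319, 0.168, 0.0]
contact_force: [0.6, 1.0, -0.3]
tcp_pos: [0.332, 0.168, -0.001]
contact_force: [0.3, 0.4, 0.1]
tcp_pos: [0.332, 0.168, -0.0019]
contact_force: [-0.2, -0.0, 0.3]
```

```bash
python3 - <<'E'
from h import *
s=robot.get_state();p=s['tcp_pos'];print(p,s['joint_efforts'],s['contact_force'])
g=robot.read_camera('side').max(2)
c,r=proj('side',p);print(c,r)
for u in range(int(c)-5,int(c)+8): print(u,g[int(r)-10:int(r)+14,u])
E
python3 -m pendant '[{"dx":0,"dy":0,"dz":-1,"wx":0,"wy":0,"wz":0,"grip":1},{"dx":0,"dy":0,"dz":-2,"wx":0,"wy":0,"wz":0,"grip":1},{"dx":0,"dy":0,"dz":-2,"wx":0,"wy":0,"wz":0,"grip":1}]' | grep -E 'tcp|contact'
```

```text
[ 0.33198578  0.16796645 -0.00192669] [-1.61300664e-02 -2.78279364e+01 -2.22740865e+01  9.08269794e-04
 -4.26856696e-02  1.84284767e-05] [-0.19120567 -0.00335861  0.29143457]
321.6699757788675 257.1881542045
316 [128 128 121 123 126 129 127 130 127  75  68  68  68  73  71  72  68  77
  73  74  75  73  71  71]
317 [100 106 118 110 110 111 114 108 112  69  71  67  76  73  73  76  68  70
  71  76  71  75  70  75]
318 [ 31  62  98 101  94  97  70  71  42  44  65  71  74  73  75  67  72  69
  73  68  68  71  67  72]
319 [ 1 23 23 34 46 38 16 10  6 16 32 51 67 76 66 68 70 70 65 76 77 68 71 72]
320 [ 0 15  2  7 15 30 11  9 15 15 17 47 54 61 51 50 49 52 56 65 64 68 69 73]
321 [13  6  4 15 15 30 16 13 20 22 19 46 53 57 50 56 50 50 54 53 51 54 53 68]
322 [18 19 14 18 30 25 33 29 40 23 20 44 58 57 50 55 56 47 50 51 51 54 53 65]
323 [27 35 39 40 42 41 39 40 41 36 25 30 50 52 52 53 53 52 48 52 57 52 61 78]
324 [25 38 38 37 35 44 39 36 31 31 18 26 54 50 56 50 57 53 55 49 49 56 61 67]
325 [26 36 34 29 30 38 34 21 27 31 19 35 53 57 56 57 49 48 49 52 52 56 55 54]
326 [15  9 16 11 12 24 30 15 12 13  5 25 47 55 53 51 53 48 55 58 50 47 54 56]
327 [ 3  0 11 27 27 20 38 22  9 16 23 31 52 51 48 53 52 50 50 45 51 51 54 58]
328 [ 9  3 33 82 73 72 71 57 31 38 39 54 52 51 56 46 54 51 52 51 59 44 50 59]
tcp_pos: [0.3319, 0.168, -0.004]
contact_force: [-0.0, -0.5, -0.7]
```

```bash
python3 -m pendant '[{"dx":0,"dy":0,"dz":-1,"wx":0,"wy":0,"wz":0,"grip":1},{"dx":0,"dy":0,"dz":-2,"wx":0,"wy":0,"wz":0,"grip":1},{"dx":0,"dy":0,"dz":-2,"wx":0,"wy":0,"wz":0,"grip":1}]' | grep -E 'tcp|contact'
python3 -m pendant '[{"dx":0,"dy":0,"dz":-1,"wx":0,"wy":0,"wz":0,"grip":1},{"dx":0,"dy":0,"dz":-1,"wx":0,"wy":0,"wz":0,"grip":1}]' | grep -E 'tcp|contact'
python3 -m pendant '[{"dx":0,"dy":0,"dz":-1,"wx":0,"wy":0,"wz":0,"grip":1},{"dx":0,"dy":0,"dz":-1,"wx":0,"wy":0,"wz":0,"grip":1}]' | grep -E 'tcp|contact'
python3 -m pendant '[{"dx":0,"dy":0,"dz":-1,"wx":0,"wy":0,"wz":0,"grip":1},{"dx":0,"dy":0,"dz":-1,"wx":0,"wy":0,"wz":0,"grip":1}]' | grep -E 'tcp|contact'
```

```text
tcp_pos: [0.3319, 0.168, -0.006]
contact_force: [0.8, -0.4, -0.2]
tcp_pos: [0.332, 0.168, -0.0069]
contact_force: [-0.8, -0.5, -1.0]
tcp_pos: [0.332, 0.168, -0.0079]
contact_force: [0.2, -0.0, -0.5]
tcp_pos: [0.332, 0.168, -0.0089]
contact_force: [0.0, -0.4, -0.5]
```

```bash
python3 -m pendant '[{"dx":0,"dy":0,"dz":-1,"wx":0,"wy":0,"wz":0,"grip":1},{"dx":0,"dy":0,"dz":-1,"wx":0,"wy":0,"wz":0,"grip":1}]' | grep -E 'tcp|contact'
python3 -m pendant '[{"dx":0,"dy":0,"dz":-1,"wx":0,"wy":0,"wz":0,"grip":1},{"dx":0,"dy":0,"dz":-1,"wx":0,"wy":0,"wz":0,"grip":1}]' | grep -E 'tcp|contact'
python3 -m pendant '[{"dx":0,"dy":0,"dz":-1,"wx":0,"wy":0,"wz":0,"grip":1},{"dx":0,"dy":0,"dz":-1,"wx":0,"wy":0,"wz":0,"grip":1}]' | grep -E 'tcp|contact'
python3 - <<'E'
from h import *
print(robot.get_state()['joints'])
b=robot.read_camera('side');cv2.imwrite('pics/raw_s5.png',b[:,:,::-1])
a=robot.read_camera('top');cv2.imwrite('pics/raw_t5.png',a[:,:,::-1])
f=lambda im,c:cv2.convertScaleAbs(cv2.resize(im[c[1]-40:c[1]+20,c[0]-30:c[0]+30,::-1],None,fx=6,fy=6,interpolation=cv2.INTER_CUBIC),alpha=2.2)
cv2.imwrite('pics/v5.png',np.hstack([f(a,(190,300)),f(b,(322,260))]))
E
```

```text
tcp_pos: [0.3321, 0.168, -0.0091]
contact_force: [-5.5, -0.8, 17.2]
tcp_pos: [0.3321, 0.168, -0.0092]
contact_force: [-12.4, -2.7, 35.6]
tcp_pos: [0.3321, 0.168, -0.0093]
contact_force: [-17.0, -4.5, 55.8]
[ 1.46842737e-01  1.31568426e-01  2.24087362e+00 -7.07224300e-04
  7.71426426e-01  1.55932814e+00]
```

View pics/v5.png

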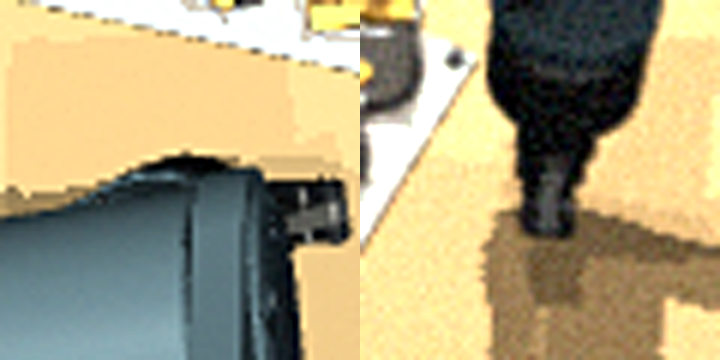

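The tips touched the table at TCP z = −9 mm. In the side view the tip end is at raw (323.3, 258.8), so intersecting that ray with the table gives the lateral offset.

```bash
python3 -m pendant '[{"dx":0,"dy":0,"dz":5,"wx":0,"wy":0,"wz":0,"grip":1},{"dx":0,"dy":0,"dz":30,"wx":0,"wy":0,"wz":0,"grip":1},{"dx":0,"dy":0,"dz":60,"wx":0,"wy":0,"wz":0,"grip":1},{"dx":0,"dy":0,"dz":60,"wx":0,"wy":0,"wz":0,"grip":1}]' | grep -E 'tcp|contact'
python3 - <<'E'
from h import *
np.set_printoptions(precision=4,suppress=True)
for z in(0,-.003,.003): print(atz('side',(323.3,258.8),z))
# knuckle in top: end of the finger at (345,212)/6+(160,260)
for z in(.05,.06,.07,.08): print(z,atz('top',(160+345/6,260+212/6),z))
E
```

```text
tcp_pos: [0.3357, 0.1687, 0.0524]
contact_force: [2.1, -0.1, 0.7]
[0.3258 0.1733 0.    ]
[ 0.326   0.1714 -0.003 ]
[0.3257 0.1752 0.003 ]
0.05 [0.3353 0.1132 0.05  ]
0.06 [0.3366 0.1122 0.06  ]
0.07 [0.338  0.1113 0.07  ]
0.08 [0.3394 0.1104 0.08  ]
```

The tips sit about 9 mm behind the TCP reading instead of 25 mm ahead of it. I'll use that offset and go to casting 1.

```bash
python3 -m pendant '[{"dx":0,"dy":0,"dz":40,"wx":0,"wy":0,"wz":0.1,"grip":0},{"dx":0,"dy":0,"dz":80,"wx":0,"wy":0,"wz":0.2,"grip":0},{"dx":0,"dy":0,"dz":110,"wx":0,"wy":0,"wz":0.3,"grip":0},{"dx":30,"dy":25,"dz":125,"wx":0,"wy":0,"wz":0.4,"grip":0},{"dx":60,"dy":50,"dz":125,"wx":0,"wy":0,"wz":0.5,"grip":0}]' >/dev/null
python3 -m pendant '[{"dx":30,"dy":25,"dz":0,"wx":0,"wy":0,"wz":0.1,"grip":0},{"dx":60,"dy":50,"dz":0,"wx":0,"wy":0,"wz":0.2,"grip":0},{"dx":85,"dy":71,"dz":0,"wx":0,"wy":0,"wz":0.2,"grip":0},{"dx":85,"dy":71,"dz":0,"wx":0,"wy":0,"wz":0.2,"grip":0},{"dx":85,"dy":71,"dz":0,"wx":0,"wy":0,"wz":0.2,"grip":0}]' >/dev/null
python3 st.py "(479,290,90,-41)"
```

```text
t13.0 [477.3 289.5 171.5] yaw -40.8 zdown [-0.002 -0.001 -1.   ] w 42.7 F [-1.1 -0.6 -0.5] ff 0.0 q [ 0.33  0.2   1.7  -0.    1.25  1.04]
go [  1.7   0.5 -81.5] wz -0.003
```

```bash
python3 -m pendant '[{"dx":1,"dy":0,"dz":-25,"wx":0,"wy":0,"wz":0,"grip":0},{"dx":1,"dy":0,"dz":-50,"wx":0,"wy":0,"wz":0,"grip":0},{"dx":1,"dy":0,"dz":-65,"wx":0,"wy":0,"wz":0,"grip":0},{"dx":1,"dy":0,"dz":-75,"wx":0,"wy":0,"wz":0,"grip":0},{"dx":1,"dy":0,"dz":-75,"wx":0,"wy":0,"wz":0,"grip":0}]' | grep -E 'tcp|contact'
python3 -m pendant '[{"dx":0,"dy":0,"dz":-5,"wx":0,"wy":0,"wz":0,"grip":0},{"dx":0,"dy":0,"dz":-10,"wx":0,"wy":0,"wz":0,"grip":0},{"dx":0,"dy":0,"dz":-13,"wx":0,"wy":0,"wz":0,"grip":0},{"dx":0,"dy":0,"dz":-13,"wx":0,"wy":0,"wz":0,"grip":0}]' | grep -E 'tcp|contact'
python3 -m pendant '[{"dx":0,"dy":0,"dz":0,"wx":0,"wy":0,"wz":0,"grip":1},{"dx":0,"dy":0,"dz":0,"wx":0,"wy":0,"wz":0,"grip":1},{"dx":0,"dy":0,"dz":0,"wx":0,"wy":0,"wz":0,"grip":1},{"dx":0,"dy":0,"dz":0,"wx":0,"wy":0,"wz":0,"grip":1},{"dx":0,"dy":0,"dz":0,"wx":0,"wy":0,"wz":0,"grip":1}]' | grep -vE 'time'
```

```text
tcp_pos: [0.4756, 0.2878, 0.0958]
contact_force: [-0.7, -0.2, 0.1]
tcp_pos: [0.4781, 0.2889, 0.0852]
contact_force: [0.9, -0.8, 0.7]
tcp_pos: [0.4786, 0.2892, 0.0858]
orientation: [0.0, 0.909, 0.416, 0.001]
contact_force: [-0.1, -0.0, 2.7]
width: 0.011
finger_force: 58.9
```

```bash
python3 -m pendant '[{"dx":0,"dy":0,"dz":15,"wx":0,"wy":0,"wz":0,"grip":1},{"dx":0,"dy":0,"dz":40,"wx":0,"wy":0,"wz":0,"grip":1},{"dx":0,"dy":0,"dz":70,"wx":0,"wy":0,"wz":0,"grip":1},{"dx":0,"dy":0,"dz":100,"wx":0,"wy":0,"wz":0,"grip":1},{"dx":0,"dy":0,"dz":127,"wx":0,"wy":0,"wz":0,"grip":1}]' | grep -E 'tcp|width'
python3 -m pendant '[{"dx":0,"dy":-20,"dz":0,"wx":0,"wy":0,"wz":0.05,"grip":1},{"dx":2,"dy":-50,"dz":0,"wx":0,"wy":0,"wz":0.1,"grip":1},{"dx":4,"dy":-80,"dz":0,"wx":0,"wy":0,"wz":0.15,"grip":1},{"dx":6,"dy":-110,"dz":0,"wx":0,"wy":0,"wz":0.2,"grip":1},{"dx":8,"dy":-140,"dz":0,"wx":0,"wy":0,"wz":0.25,"grip":1}]' | grep -E 'tcp|width'
python3 -m pendant '[{"dx":2,"dy":-30,"dz":0,"wx":0,"wy":0,"wz":0.05,"grip":1},{"dx":4,"dy":-60,"dz":0,"wx":0,"wy":0,"wz":0.1,"grip":1},{"dx":6,"dy":-90,"dz":0,"wx":0,"wy":0,"wz":0.15,"grip":1},{"dx":8,"dy":-120,"dz":0,"wx":0,"wy":0,"wz":0.2,"grip":1},{"dx":10,"dy":-150,"dz":0,"wx":0,"wy":0,"wz":0.25,"grip":1}]' | grep -E 'tcp|width'
python3 -m pendant '[{"dx":2,"dy":-30,"dz":0,"wx":0,"wy":0,"wz":0.05,"grip":1},{"dx":4,"dy":-60,"dz":0,"wx":0,"wy":0,"wz":0.1,"grip":1},{"dx":5,"dy":-90,"dz":0,"wx":0,"wy":0,"wz":0.15,"grip":1},{"dx":5,"dy":-120,"dz":0,"wx":0,"wy":0,"wz":0.2,"grip":1},{"dx":5,"dy":-150,"dz":0,"wx":0,"wy":0,"wz":0.21,"grip":1}]' | grep -E 'tcp|width'
python3 -m pendant '[{"dx":0,"dy":-30,"dz":0,"wx":0,"wy":0,"wz":0,"grip":1},{"dx":0,"dy":-60,"dz":0,"wx":0,"wy":0,"wz":0,"grip":1},{"dx":0,"dy":-90,"dz":0,"wx":0,"wy":0,"wz":0,"grip":1},{"dx":0,"dy":-120,"dz":0,"wx":0,"wy":0,"wz":0,"grip":1},{"dx":0,"dy":-145,"dz":0,"wx":0,"wy":0,"wz":0,"grip":1}]' | grep -E 'tcp|width'
python3 -m pendant '[{"dx":0,"dy":0,"dz":-10,"wx":0,"wy":0,"wz":0,"grip":1},{"dx":0,"dy":0,"dz":-30,"wx":0,"wy":0,"wz":0,"grip":1},{"dx":0,"dy":0,"dz":-60,"wx":0,"wy":0,"wz":0,"grip":1},{"dx":0,"dy":0,"dz":-90,"wx":0,"wy":0,"wz":0,"grip":1},{"dx":0,"dy":0,"dz":-110,"wx":0,"wy":0,"wz":0,"grip":1}]' | grep -E 'tcp|width'
python3 st.py "(500,-295,77,1)"
```

```text
tcp_pos: [0.4778, 0.2889, 0.2135]
width: 0.011
tcp_pos: [0.4855, 0.1478, 0.2119]
width: 0.0109
tcp_pos: [0.4956, -0.0024, 0.2119]
width: 0.0111
tcp_pos: [0.5006, -0.1524, 0.2119]
width: 0.0108
tcp_pos: [0.5005, -0.2979, 0.2117]
width: 0.0111
tcp_pos: [0.4995, -0.2943, 0.0987]
width: 0.0114
t16.6 [ 499.5 -294.3   98.7] yaw -0.2 zdown [-0.003  0.003 -1.   ] w 11.4 F [-0.3  0.2 -1. ] ff 58.9 q [-0.74  0.33  1.69  0.    1.12 -0.73]
go [  0.5  -0.7 -21.7] wz 0.020
```

```bash
python3 -m pendant '[{"dx":0,"dy":0,"dz":-8,"wx":0,"wy":0,"wz":0,"grip":1},{"dx":0,"dy":0,"dz":-15,"wx":0,"wy":0,"wz":0,"grip":1},{"dx":0,"dy":0,"dz":-20,"wx":0,"wy":0,"wz":0,"grip":1},{"dx":0,"dy":0,"dz":-22,"wx":0,"wy":0,"wz":0,"grip":1},{"dx":0,"dy":0,"dz":-22,"wx":0,"wy":0,"wz":0,"grip":1}]' | grep -E 'tcp|width|contact'
```

```text
tcp_pos: [0.5016, -0.2963, 0.0809]
contact_force: [-0.0, -0.2, -0.9]
width: 0.011
```

```bash
python3 -m pendant '[{"dx":0,"dy":0,"dz":-1,"wx":0,"wy":0,"wz":0,"grip":1},{"dx":0,"dy":0,"dz":-2,"wx":0,"wy":0,"wz":0,"grip":1},{"dx":0,"dy":0,"dz":-2.5,"wx":0,"wy":0,"wz":0,"grip":1},{"dx":0,"dy":0,"dz":-2.5,"wx":0,"wy":0,"wz":0,"grip":1}]' | grep -E 'tcp|width|contact'
```

```text
tcp_pos: [0.5012, -0.2962, 0.0781]
contact_force: [0.5, 0.3, -1.6]
width: 0.0112
```

```bash
python3 -m pendant '[{"dx":0,"dy":0,"dz":-0.8,"wx":0,"wy":0,"wz":0,"grip":1},{"dx":0,"dy":0,"dz":-0.8,"wx":0,"wy":0,"wz":0,"grip":0.5},{"dx":0,"dy":0,"dz":-0.8,"wx":0,"wy":0,"wz":0,"grip":0},{"dx":0,"dy":0,"dz":-0.8,"wx":0,"wy":0,"wz":0,"grip":0},{"dx":0,"dy":0,"dz":-0.8,"wx":0,"wy":0,"wz":0,"grip":0}]' | grep -E 'tcp|width|contact'
python3 -m pendant '[{"dx":0,"dy":0,"dz":15,"wx":0,"wy":0,"wz":0,"grip":0},{"dx":0,"dy":0,"dz":40,"wx":0,"wy":0,"wz":0,"grip":0},{"dx":0,"dy":0,"dz":75,"wx":0,"wy":0,"wz":0,"grip":0},{"dx":0,"dy":0,"dz":110,"wx":0,"wy":0,"wz":-0.1,"grip":0},{"dx":0,"dy":35,"dz":110,"wx":0,"wy":0,"wz":-0.2,"grip":0}]' >/dev/null
python3 -m pendant '[{"dx":-2,"dy":35,"dz":0,"wx":0,"wy":0,"wz":-0.1,"grip":0},{"dx":-4,"dy":70,"dz":0,"wx":0,"wy":0,"wz":-0.2,"grip":0},{"dx":-6,"dy":105,"dz":0,"wx":0,"wy":0,"wz":-0.3,"grip":0},{"dx":-8,"dy":140,"dz":0,"wx":0,"wy":0,"wz":-0.4,"grip":0},{"dx":-10,"dy":175,"dz":0,"wx":0,"wy":0,"wz":-0.5,"grip":0}]' >/dev/null
python3 -m pendant '[{"dx":-4,"dy":35,"dz":0,"wx":0,"wy":0,"wz":-0.1,"grip":0},{"dx":-8,"dy":70,"dz":0,"wx":0,"wy":0,"wz":-0.2,"grip":0},{"dx":-12,"dy":105,"dz":0,"wx":0,"wy":0,"wz":-0.27,"grip":0},{"dx":-16,"dy":140,"dz":0,"wx":0,"wy":0,"wz":-0.27,"grip":0},{"dx":-20,"dy":175,"dz":0,"wx":0,"wy":0,"wz":-0.27,"grip":0}]' >/dev/null
python3 -m pendant '[{"dx":-2,"dy":35,"dz":0,"wx":0,"wy":0,"wz":0,"grip":0},{"dx":-4,"dy":70,"dz":0,"wx":0,"wy":0,"wz":0,"grip":0},{"dx":-5,"dy":105,"dz":0,"wx":0,"wy":0,"wz":0,"grip":0},{"dx":-5,"dy":140,"dz":0,"wx":0,"wy":0,"wz":0,"grip":0},{"dx":-5,"dy":140,"dz":0,"wx":0,"wy":0,"wz":0,"grip":0}]' >/dev/null
python3 st.py "(466,230,100,-56)"
python3 - <<'E'
from h import *
# casting colours in tray from both cameras + mould region blobs
for c in('top','side'):
    im=robot.read_camera(c);cv2.imwrite('pics/raw_%s6.png'%c,im[:,:,::-1])
    h=cv2.cvtColor(im,cv2.COLOR_RGB2HSV);m=((h[...,0]>18)&(h[...,0]<32)&(h[...,1]>130)&(h[...,2]>50)).astype('uint8')
    n,l,st,ce=cv2.connectedComponentsWithStats(m)
    print(c,[(st[i].tolist(),ce[i].round(1).tolist()) for i in range(1,n) if st[i][4]>25])
print(proj('top',[.5,-.296,.078]),proj('side',[.5,-.296,.078]))
E
```

```text
tcp_pos: [0.501, -0.296, 0.0769]
contact_force: [-0.5, 0.6, 0.3]
width: 0.043
t19.5 [465.3 234.2 187.1] yaw -55.5 zdown [ 0.001  0.003 -1.   ] w 42.7 F [-0.2 -1.1  0.2] ff 0.0 q [0.24 0.09 1.78 0.   1.27 1.2 ]
go [  0.7  -4.2 -87.1] wz -0.009
top [([69, 190, 45, 33, 920], [92.1, 205.9]), ([363, 228, 17, 12, 118], [370.8, 233.2]), ([164, 239, 19, 18, 151], [173.2, 248.0]), ([186, 242, 19, 20, 212], [194.8, 251.2]), ([210, 248, 17, 17, 220], [218.0, 256.4])]
side [([288, 206, 14, 18, 90], [294.4, 215.4]), ([267, 238, 15, 17, 67], [274.2, 245.4])]
[370.08849654 232.5803531 ] [307.39779179 126.9671263 ]
```

```bash
python3 -m pendant '[{"dx":0,"dy":1,"dz":-25,"wx":0,"wy":0,"wz":0,"grip":0},{"dx":0,"dy":1,"dz":-50,"wx":0,"wy":0,"wz":0,"grip":0},{"dx":0,"dy":1,"dz":-75,"wx":0,"wy":0,"wz":0,"grip":0},{"dx":0,"dy":1,"dz":-90,"wx":0,"wy":0,"wz":0,"grip":0},{"dx":0,"dy":1,"dz":-90,"wx":0,"wy":0,"wz":0,"grip":0}]' | grep -E 'tcp|contact'
python3 -m pendant '[{"dx":0,"dy":0,"dz":-5,"wx":0,"wy":0,"wz":0,"grip":0},{"dx":0,"dy":0,"dz":-10,"wx":0,"wy":0,"wz":0,"grip":0},{"dx":0,"dy":0,"dz":-12,"wx":0,"wy":0,"wz":0,"grip":0},{"dx":0,"dy":0,"dz":-12,"wx":0,"wy":0,"wz":0,"grip":0}]' | grep -E 'tcp|contact'
python3 -m pendant '[{"dx":0,"dy":0,"dz":0,"wx":0,"wy":0,"wz":0,"grip":1},{"dx":0,"dy":0,"dz":0,"wx":0,"wy":0,"wz":0,"grip":1},{"dx":0,"dy":0,"dz":0,"wx":0,"wy":0,"wz":0,"grip":1},{"dx":0,"dy":0,"dz":0,"wx":0,"wy":0,"wz":0,"grip":1},{"dx":0,"dy":0,"dz":0,"wx":0,"wy":0,"wz":0,"grip":1}]' | grep -vE 'time'
```

```text
tcp_pos: [0.4634, 0.2279, 0.0933]
contact_force: [-0.3, -0.2, 0.5]
tcp_pos: [0.4665, 0.2298, 0.0853]
contact_force: [0.7, 0.1, -0.2]
tcp_pos: [0.4667, 0.2303, 0.0856]
orientation: [-0.0, 0.956, 0.295, 0.001]
contact_force: [-0.4, 0.5, 3.9]
width: 0.0108
finger_force: 59.0
```

```bash
python3 -m pendant '[{"dx":0,"dy":0,"dz":15,"wx":0,"wy":0,"wz":0,"grip":1},{"dx":0,"dy":0,"dz":40,"wx":0,"wy":0,"wz":0,"grip":1},{"dx":0,"dy":0,"dz":70,"wx":0,"wy":0,"wz":0,"grip":1},{"dx":0,"dy":0,"dz":100,"wx":0,"wy":0,"wz":0,"grip":1},{"dx":0,"dy":0,"dz":127,"wx":0,"wy":0,"wz":0,"grip":1}]' | grep -E 'width'
python3 -m pendant '[{"dx":0,"dy":-20,"dz":0,"wx":0,"wy":0,"wz":0.05,"grip":1},{"dx":2,"dy":-45,"dz":0,"wx":0,"wy":0,"wz":0.1,"grip":1},{"dx":4,"dy":-70,"dz":0,"wx":0,"wy":0,"wz":0.15,"grip":1},{"dx":6,"dy":-95,"dz":0,"wx":0,"wy":0,"wz":0.2,"grip":1},{"dx":8,"dy":-125,"dz":0,"wx":0,"wy":0,"wz":0.25,"grip":1}]' | grep -E 'width'
python3 -m pendant '[{"dx":2,"dy":-25,"dz":0,"wx":0,"wy":0,"wz":0.06,"grip":1},{"dx":4,"dy":-50,"dz":0,"wx":0,"wy":0,"wz":0.12,"grip":1},{"dx":6,"dy":-75,"dz":0,"wx":0,"wy":0,"wz":0.18,"grip":1},{"dx":8,"dy":-100,"dz":0,"wx":0,"wy":0,"wz":0.24,"grip":1},{"dx":10,"dy":-125,"dz":0,"wx":0,"wy":0,"wz":0.3,"grip":1}]' | grep -E 'width'
python3 -m pendant '[{"dx":4,"dy":-25,"dz":0,"wx":0,"wy":0,"wz":0.09,"grip":1},{"dx":8,"dy":-50,"dz":0,"wx":0,"wy":0,"wz":0.18,"grip":1},{"dx":12,"dy":-75,"dz":0,"wx":0,"wy":0,"wz":0.27,"grip":1},{"dx":15,"dy":-100,"dz":0,"wx":0,"wy":0,"wz":0.36,"grip":1},{"dx":15,"dy":-125,"dz":0,"wx":0,"wy":0,"wz":0.42,"grip":1}]' | grep -E 'width'
python3 -m pendant '[{"dx":0,"dy":-25,"dz":0,"wx":0,"wy":0,"wz":0,"grip":1},{"dx":0,"dy":-50,"dz":0,"wx":0,"wy":0,"wz":0,"grip":1},{"dx":0,"dy":-75,"dz":0,"wx":0,"wy":0,"wz":0,"grip":1},{"dx":0,"dy":-100,"dz":0,"wx":0,"wy":0,"wz":0,"grip":1},{"dx":0,"dy":-100,"dz":0,"wx":0,"wy":0,"wz":0,"grip":1}]' | grep -E 'tcp|width'
python3 -m pendant '[{"dx":0,"dy":0,"dz":-10,"wx":0,"wy":0,"wz":0,"grip":1},{"dx":0,"dy":0,"dz":-35,"wx":0,"wy":0,"wz":0,"grip":1},{"dx":0,"dy":0,"dz":-65,"wx":0,"wy":0,"wz":0,"grip":1},{"dx":0,"dy":0,"dz":-95,"wx":0,"wy":0,"wz":0,"grip":1},{"dx":0,"dy":0,"dz":-115,"wx":0,"wy":0,"wz":0,"grip":1}]' | grep -E 'tcp|width'
python3 -m pendant '[{"dx":0,"dy":0,"dz":-6,"wx":0,"wy":0,"wz":0,"grip":1},{"dx":0,"dy":0,"dz":-11,"wx":0,"wy":0,"wz":0,"grip":1},{"dx":0,"dy":0,"dz":-16,"wx":0,"wy":0,"wz":0,"grip":1},{"dx":0,"dy":0,"dz":-17,"wx":0,"wy":0,"wz":0,"grip":1},{"dx":0,"dy":0,"dz":-17,"wx":0,"wy":0,"wz":0,"grip":1}]' | grep -E 'tcp|width|contact'
python3 st.py "(500,-245,77.6,1)"
```

```text
width: 0.0111
width: 0.011
width: 0.0115
width: 0.0113
tcp_pos: [0.4986, -0.2491, 0.2115]
width: 0.0106
tcp_pos: [0.4973, -0.2423, 0.0931]
width: 0.0108
tcp_pos: [0.4997, -0.2452, 0.0808]
contact_force: [0.5, 0.3, -0.2]
width: 0.011
t23.7 [ 499.7 -245.2   80.8] yaw -0.2 zdown [ 0.001 -0.001 -1.   ] w 11.0 F [ 0.5  0.3 -0.2] ff 59.0 q [-0.67  0.31  1.76  0.    1.07 -0.67]
go [ 0.3  0.2 -3.2] wz 0.020
```

```bash
python3 -m pendant '[{"dx":0,"dy":0,"dz":-1.5,"wx":0,"wy":0,"wz":0,"grip":1},{"dx":0,"dy":0,"dz":-3,"wx":0,"wy":0,"wz":0,"grip":1},{"dx":0,"dy":0,"dz":-3,"wx":0,"wy":0,"wz":0,"grip":1}]' | grep -E 'tcp|width|contact'
python3 -m pendant '[{"dx":0,"dy":0,"dz":0,"wx":0,"wy":0,"wz":0,"grip":0.5},{"dx":0,"dy":0,"dz":0,"wx":0,"wy":0,"wz":0,"grip":0},{"dx":0,"dy":0,"dz":0,"wx":0,"wy":0,"wz":0,"grip":0},{"dx":0,"dy":0,"dz":0,"wx":0,"wy":0,"wz":0,"grip":0}]' | grep -E 'tcp|width|contact'
python3 -m pendant '[{"dx":0,"dy":0,"dz":15,"wx":0,"wy":0,"wz":0,"grip":0},{"dx":0,"dy":0,"dz":40,"wx":0,"wy":0,"wz":0,"grip":0},{"dx":0,"dy":0,"dz":75,"wx":0,"wy":0,"wz":0,"grip":0},{"dx":0,"dy":0,"dz":110,"wx":0,"wy":0,"wz":0,"grip":0},{"dx":-5,"dy":25,"dz":110,"wx":0,"wy":0,"wz":0.05,"grip":0}]' >/dev/null
python3 -m pendant '[{"dx":-5,"dy":33,"dz":0,"wx":0,"wy":0,"wz":0.05,"grip":0},{"dx":-10,"dy":66,"dz":0,"wx":0,"wy":0,"wz":0.09,"grip":0},{"dx":-15,"dy":99,"dz":0,"wx":0,"wy":0,"wz":0.09,"grip":0},{"dx":-20,"dy":132,"dz":0,"wx":0,"wy":0,"wz":0.09,"grip":0},{"dx":-25,"dy":165,"dz":0,"wx":0,"wy":0,"wz":0.09,"grip":0}]' >/dev/null
python3 -m pendant '[{"dx":-5,"dy":33,"dz":0,"wx":0,"wy":0,"wz":0,"grip":0},{"dx":-10,"dy":66,"dz":0,"wx":0,"wy":0,"wz":0,"grip":0},{"dx":-15,"dy":99,"dz":0,"wx":0,"wy":0,"wz":0,"grip":0},{"dx":-22,"dy":132,"dz":0,"wx":0,"wy":0,"wz":0,"grip":0},{"dx":-29,"dy":164,"dz":0,"wx":0,"wy":0,"wz":0,"grip":0}]' >/dev/null
python3 -m pendant '[{"dx":0,"dy":0,"dz":0,"wx":0,"wy":0,"wz":0,"grip":0},{"dx":0,"dy":0,"dz":0,"wx":0,"wy":0,"wz":0,"grip":0},{"dx":0,"dy":0,"dz":0,"wx":0,"wy":0,"wz":0,"grip":0}]' >/dev/null
python3 st.py "(440.5,109,98,8)"
python3 - <<'E'
from h import *
for c in('top','side'):
    im=robot.read_camera(c);cv2.imwrite('pics/raw_%s7.png'%c,im[:,:,::-1])
    h=cv2.cvtColor(im,cv2.COLOR_RGB2HSV);m=((h[...,0]>18)&(h[...,0]<32)&(h[...,1]>130)&(h[...,2]>50)).astype('uint8')
    n,l,st,ce=cv2.connectedComponentsWithStats(m)
    print(c,[(st[i].tolist(),ce[i].round(1).tolist()) for i in range(1,n) if st[i][4]>25])
print(proj('top',[.5,-.296,.078]),proj('top',[.5,-.245,.078]))
E
```

```text
tcp_pos: [0.4996, -0.2454, 0.0776]
contact_force: [0.3, 0.2, 2.0]
width: 0.0108
tcp_pos: [0.4991, -0.245, 0.0769]
contact_force: [-0.1, 0.4, 0.4]
width: 0.0428
t25.8 [440.2 108.7 187. ] yaw 7.9 zdown [ 0.    -0.001 -1.   ] w 42.7 F [ 0.1 -0.4 -1.1] ff 0.0 q [-0.02 -0.06  1.94 -0.    1.27 -0.16]
go [  0.3   0.3 -89. ] wz 0.002
top [([70, 190, 45, 38, 1216], [91.7, 208.8]), ([363, 225, 17, 15, 140], [370.9, 232.0]), ([343, 228, 20, 11, 99], [351.8, 232.7])]
side [([289, 211, 13, 11, 64], [294.4, 215.9]), ([281, 221, 10, 10, 38], [284.9, 224.8]), ([276, 228, 13, 12, 61], [281.8, 233.8])]
[370.08849654 232.5803531 ] [351.15223643 232.64094589]
```

```bash
python3 -m pendant '[{"dx":0,"dy":0,"dz":-25,"wx":0,"wy":0,"wz":0,"grip":0},{"dx":0,"dy":0,"dz":-50,"wx":0,"wy":0,"wz":0,"grip":0},{"dx":0,"dy":0,"dz":-75,"wx":0,"wy":0,"wz":0,"grip":0},{"dx":0,"dy":0,"dz":-90,"wx":0,"wy":0,"wz":0,"grip":0},{"dx":0,"dy":0,"dz":-90,"wx":0,"wy":0,"wz":0,"grip":0}]' | grep -E 'tcp|contact'
python3 -m pendant '[{"dx":0,"dy":0,"dz":-5,"wx":0,"wy":0,"wz":0,"grip":0},{"dx":0,"dy":0,"dz":-10,"wx":0,"wy":0,"wz":0,"grip":0},{"dx":0,"dy":0,"dz":-12,"wx":0,"wy":0,"wz":0,"grip":0},{"dx":0,"dy":0,"dz":-12,"wx":0,"wy":0,"wz":0,"grip":0}]' | grep -E 'tcp|contact'
python3 -m pendant '[{"dx":0,"dy":0,"dz":0,"wx":0,"wy":0,"wz":0,"grip":1},{"dx":0,"dy":0,"dz":0,"wx":0,"wy":0,"wz":0,"grip":1},{"dx":0,"dy":0,"dz":0,"wx":0,"wy":0,"wz":0,"grip":1},{"dx":0,"dy":0,"dz":0,"wx":0,"wy":0,"wz":0,"grip":1},{"dx":0,"dy":0,"dz":0,"wx":0,"wy":0,"wz":0,"grip":1}]' | grep -vE 'time'
python3 -m pendant '[{"dx":0,"dy":0,"dz":15,"wx":0,"wy":0,"wz":0,"grip":1},{"dx":0,"dy":0,"dz":40,"wx":0,"wy":0,"wz":0,"grip":1},{"dx":0,"dy":0,"dz":70,"wx":0,"wy":0,"wz":0,"grip":1},{"dx":0,"dy":0,"dz":100,"wx":0,"wy":0,"wz":0,"grip":1},{"dx":0,"dy":0,"dz":127,"wx":0,"wy":0,"wz":0,"grip":1}]' | grep -E 'tcp|width'
```

```text
tcp_pos: [0.4376, 0.1077, 0.0936]
contact_force: [-0.9, -0.1, -1.1]
tcp_pos: [0.4405, 0.1088, 0.0853]
contact_force: [-0.2, 0.0, -0.3]
tcp_pos: [0.4404, 0.1091, 0.0853]
orientation: [0.0, 0.657, 0.754, 0.0]
contact_force: [0.6, -0.7, 2.9]
width: 0.0112
finger_force: 60.8
tcp_pos: [0.4399, 0.1091, 0.2134]
width: 0.011
```

Casting 4 is held. Now I'll carry it to y = −195, with dx +60, dy −304 and wz −0.14.

```bash
python3 -m pendant '[{"dx":5,"dy":-20,"dz":0,"wx":0,"wy":0,"wz":-0.03,"grip":1},{"dx":10,"dy":-45,"dz":0,"wx":0,"wy":0,"wz":-0.06,"grip":1},{"dx":15,"dy":-70,"dz":0,"wx":0,"wy":0,"wz":-0.09,"grip":1},{"dx":20,"dy":-100,"dz":0,"wx":0,"wy":0,"wz":-0.12,"grip":1},{"dx":25,"dy":-130,"dz":0,"wx":0,"wy":0,"wz":-0.13,"grip":1}]' | grep -E 'width'
python3 -m pendant '[{"dx":6,"dy":-30,"dz":0,"wx":0,"wy":0,"wz":0,"grip":1},{"dx":12,"dy":-60,"dz":0,"wx":0,"wy":0,"wz":0,"grip":1},{"dx":18,"dy":-90,"dz":0,"wx":0,"wy":0,"wz":0,"grip":1},{"dx":24,"dy":-120,"dz":0,"wx":0,"wy":0,"wz":0,"grip":1},{"dx":30,"dy":-150,"dz":0,"wx":0,"wy":0,"wz":0,"grip":1}]' | grep -E 'width'
python3 -m pendant '[{"dx":5,"dy":-24,"dz":0,"wx":0,"wy":0,"wz":0,"grip":1},{"dx":5,"dy":-24,"dz":0,"wx":0,"wy":0,"wz":0,"grip":1},{"dx":5,"dy":-24,"dz":0,"wx":0,"wy":0,"wz":0,"grip":1}]' | grep -E 'tcp|width'
python3 -m pendant '[{"dx":0,"dy":0,"dz":-10,"wx":0,"wy":0,"wz":0,"grip":1},{"dx":0,"dy":0,"dz":-35,"wx":0,"wy":0,"wz":0,"grip":1},{"dx":0,"dy":0,"dz":-65,"wx":0,"wy":0,"wz":0,"grip":1},{"dx":0,"dy":0,"dz":-95,"wx":0,"wy":0,"wz":0,"grip":1},{"dx":0,"dy":0,"dz":-115,"wx":0,"wy":0,"wz":0,"grip":1}]' | grep -E 'tcp|width'
python3 -m pendant '[{"dx":0,"dy":0,"dz":-6,"wx":0,"wy":0,"wz":0,"grip":1},{"dx":0,"dy":0,"dz":-11,"wx":0,"wy":0,"wz":0,"grip":1},{"dx":0,"dy":0,"dz":-16,"wx":0,"wy":0,"wz":0,"grip":1},{"dx":0,"dy":0,"dz":-17,"wx":0,"wy":0,"wz":0,"grip":1},{"dx":0,"dy":0,"dz":-17,"wx":0,"wy":0,"wz":0,"grip":1}]' | grep -E 'tcp|width|contact'
python3 st.py "(500,-195,77.6,0)"
```

```text
width: 0.0108
width: 0.0109
tcp_pos: [0.4998, -0.196, 0.2114]
width: 0.0116
tcp_pos: [0.4983, -0.1924, 0.0935]
width: 0.0111
tcp_pos: [0.5007, -0.1952, 0.0808]
contact_force: [-0.2, 0.2, -0.4]
width: 0.0111
t29.4 [ 500.7 -195.2   80.8] yaw 0.4 zdown [ 0.001 -0.001 -1.   ] w 11.1 F [-0.2  0.2 -0.4] ff 60.3 q [-0.59  0.27  1.81  0.    1.06 -0.6 ]
go [-0.7  0.2 -3.2] wz -0.007
```

```bash
python3 -m pendant '[{"dx":0,"dy":0,"dz":-1.5,"wx":0,"wy":0,"wz":0,"grip":1},{"dx":0,"dy":0,"dz":-3,"wx":0,"wy":0,"wz":0,"grip":1},{"dx":0,"dy":0,"dz":-3,"wx":0,"wy":0,"wz":0,"grip":1}]' | grep -E 'tcp|width|contact'
python3 -m pendant '[{"dx":0,"dy":0,"dz":0,"wx":0,"wy":0,"wz":0,"grip":0.5},{"dx":0,"dy":0,"dz":0,"wx":0,"wy":0,"wz":0,"grip":0},{"dx":0,"dy":0,"dz":0,"wx":0,"wy":0,"wz":0,"grip":0},{"dx":0,"dy":0,"dz":0,"wx":0,"wy":0,"wz":0,"grip":0}]' | grep -E 'tcp|width|contact'
python3 -m pendant '[{"dx":0,"dy":0,"dz":15,"wx":0,"wy":0,"wz":0,"grip":0},{"dx":0,"dy":0,"dz":40,"wx":0,"wy":0,"wz":0,"grip":0},{"dx":0,"dy":0,"dz":75,"wx":0,"wy":0,"wz":0.04,"grip":0},{"dx":0,"dy":0,"dz":110,"wx":0,"wy":0,"wz":0.12,"grip":0},{"dx":-5,"dy":30,"dz":110,"wx":0,"wy":0,"wz":0.2,"grip":0}]' >/dev/null
python3 -m pendant '[{"dx":-4,"dy":34,"dz":0,"wx":0,"wy":0,"wz":0.09,"grip":0},{"dx":-8,"dy":68,"dz":0,"wx":0,"wy":0,"wz":0.18,"grip":0},{"dx":-12,"dy":102,"dz":0,"wx":0,"wy":0,"wz":0.27,"grip":0},{"dx":-16,"dy":136,"dz":0,"wx":0,"wy":0,"wz":0.36,"grip":0},{"dx":-20,"dy":170,"dz":0,"wx":0,"wy":0,"wz":0.45,"grip":0}]' >/dev/null
python3 -m pendant '[{"dx":-4,"dy":34,"dz":0,"wx":0,"wy":0,"wz":0.1,"grip":0},{"dx":-8,"dy":68,"dz":0,"wx":0,"wy":0,"wz":0.2,"grip":0},{"dx":-14,"dy":102,"dz":0,"wx":0,"wy":0,"wz":0.3,"grip":0},{"dx":-22,"dy":136,"dz":0,"wx":0,"wy":0,"wz":0.39,"grip":0},{"dx":-22,"dy":165,"dz":0,"wx":0,"wy":0,"wz":0.39,"grip":0}]' >/dev/null
python3 -m pendant '[{"dx":0,"dy":0,"dz":0,"wx":0,"wy":0,"wz":0,"grip":0},{"dx":0,"dy":0,"dz":0,"wx":0,"wy":0,"wz":0,"grip":0},{"dx":0,"dy":0,"dz":0,"wx":0,"wy":0,"wz":0,"grip":0}]' >/dev/null
python3 st.py "(453.5,170,98,60)"
python3 - <<'E'
from h import *
for c in('top','side'):
    im=robot.read_camera(c);cv2.imwrite('pics/raw_%s8.png'%c,im[:,:,::-1])
    h=cv2.cvtColor(im,cv2.COLOR_RGB2HSV);m=((h[...,0]>18)&(h[...,0]<32)&(h[...,1]>130)&(h[...,2]>50)).astype('uint8')
    n,l,st,ce=cv2.connectedComponentsWithStats(m)
    print(c,[(st[i].tolist(),ce[i].round(1).tolist()) for i in range(1,n) if st[i][4]>25])
print(proj('top',[.5,-.195,.078]))
E
```

```text
tcp_pos: [0.5004, -0.1953, 0.0774]
contact_force: [0.8, 0.2, -0.9]
width: 0.0109
tcp_pos: [0.5001, -0.1951, 0.077]
contact_force: [-0.9, -0.1, -0.4]
width: 0.0424
t31.4 [453.  169.8 186.8] yaw 60.0 zdown [-0. -0. -1.] w 42.3 F [-0.1  0.1  0. ] ff 0.0 q [ 0.11  0.01  1.87 -0.    1.26 -0.93]
go [  0.5   0.2 -88.8] wz -0.000
top [([70, 190, 45, 38, 1214], [91.7, 208.8]), ([324, 226, 17, 12, 79], [330.6, 232.2]), ([343, 226, 20, 13, 102], [351.9, 232.3]), ([363, 228, 17, 12, 119], [370.8, 233.2]), ([193, 244, 12, 14, 66], [199.0, 249.8])]
side []
[332.55590875 232.70045095]
```

```bash
python3 -m pendant '[{"dx":0,"dy":0,"dz":-25,"wx":0,"wy":0,"wz":0,"grip":0},{"dx":0,"dy":0,"dz":-50,"wx":0,"wy":0,"wz":0,"grip":0},{"dx":0,"dy":0,"dz":-75,"wx":0,"wy":0,"wz":0,"grip":0},{"dx":0,"dy":0,"dz":-90,"wx":0,"wy":0,"wz":0,"grip":0},{"dx":0,"dy":0,"dz":-90,"wx":0,"wy":0,"wz":0,"grip":0}]' | grep -E 'tcp|contact'
python3 -m pendant '[{"dx":0,"dy":0,"dz":-5,"wx":0,"wy":0,"wz":0,"grip":0},{"dx":0,"dy":0,"dz":-10,"wx":0,"wy":0,"wz":0,"grip":0},{"dx":0,"dy":0,"dz":-12,"wx":0,"wy":0,"wz":0,"grip":0},{"dx":0,"dy":0,"dz":-12,"wx":0,"wy":0,"wz":0,"grip":0}]' | grep -E 'tcp|contact'
python3 -m pendant '[{"dx":0,"dy":0,"dz":0,"wx":0,"wy":0,"wz":0,"grip":1},{"dx":0,"dy":0,"dz":0,"wx":0,"wy":0,"wz":0,"grip":1},{"dx":0,"dy":0,"dz":0,"wx":0,"wy":0,"wz":0,"grip":1},{"dx":0,"dy":0,"dz":0,"wx":0,"wy":0,"wz":0,"grip":1},{"dx":0,"dy":0,"dz":0,"wx":0,"wy":0,"wz":0,"grip":1}]' | grep -vE 'time'
python3 -m pendant '[{"dx":0,"dy":0,"dz":15,"wx":0,"wy":0,"wz":0,"grip":1},{"dx":0,"dy":0,"dz":40,"wx":0,"wy":0,"wz":0,"grip":1},{"dx":0,"dy":0,"dz":70,"wx":0,"wy":0,"wz":0,"grip":1},{"dx":0,"dy":0,"dz":100,"wx":0,"wy":0,"wz":0,"grip":1},{"dx":0,"dy":0,"dz":127,"wx":0,"wy":0,"wz":0,"grip":1}]' | grep -E 'tcp|width'
```

```text
tcp_pos: [0.4505, 0.1684, 0.0935]
contact_force: [-0.7, 0.3, -0.0]
tcp_pos: [0.4535, 0.1698, 0.0853]
contact_force: [-0.4, 0.0, 0.5]
tcp_pos: [0.4534, 0.1701, 0.0854]
orientation: [0.0, 0.259, 0.966, 0.0]
contact_force: [-0.5, 0.3, 3.9]
width: 0.011
finger_force: 60.5
tcp_pos: [0.4529, 0.1701, 0.2134]
width: 0.0109
```

```bash
python3 -m pendant '[{"dx":3,"dy":-15,"dz":0,"wx":0,"wy":0,"wz":-0.06,"grip":1},{"dx":6,"dy":-35,"dz":0,"wx":0,"wy":0,"wz":-0.13,"grip":1},{"dx":10,"dy":-55,"dz":0,"wx":0,"wy":0,"wz":-0.2,"grip":1},{"dx":14,"dy":-75,"dz":0,"wx":0,"wy":0,"wz":-0.27,"grip":1},{"dx":18,"dy":-100,"dz":0,"wx":0,"wy":0,"wz":-0.34,"grip":1}]' | grep -E 'width'
python3 -m pendant '[{"dx":4,"dy":-25,"dz":0,"wx":0,"wy":0,"wz":-0.08,"grip":1},{"dx":8,"dy":-50,"dz":0,"wx":0,"wy":0,"wz":-0.16,"grip":1},{"dx":12,"dy":-75,"dz":0,"wx":0,"wy":0,"wz":-0.24,"grip":1},{"dx":16,"dy":-100,"dz":0,"wx":0,"wy":0,"wz":-0.32,"grip":1},{"dx":20,"dy":-125,"dz":0,"wx":0,"wy":0,"wz":-0.4,"grip":1}]' | grep -E 'width'
python3 -m pendant '[{"dx":4,"dy":-30,"dz":0,"wx":0,"wy":0,"wz":-0.08,"grip":1},{"dx":8,"dy":-60,"dz":0,"wx":0,"wy":0,"wz":-0.16,"grip":1},{"dx":9,"dy":-90,"dz":0,"wx":0,"wy":0,"wz":-0.24,"grip":1},{"dx":9,"dy":-90,"dz":0,"wx":0,"wy":0,"wz":-0.3,"grip":1},{"dx":9,"dy":-90,"dz":0,"wx":0,"wy":0,"wz":-0.3,"grip":1}]' | grep -E 'tcp|width'
python3 -m pendant '[{"dx":0,"dy":0,"dz":-10,"wx":0,"wy":0,"wz":0,"grip":1},{"dx":0,"dy":0,"dz":-35,"wx":0,"wy":0,"wz":0,"grip":1},{"dx":0,"dy":0,"dz":-65,"wx":0,"wy":0,"wz":0,"grip":1},{"dx":0,"dy":0,"dz":-95,"wx":0,"wy":0,"wz":0,"grip":1},{"dx":0,"dy":0,"dz":-115,"wx":0,"wy":0,"wz":0,"grip":1}]' | grep -E 'tcp|width'
python3 -m pendant '[{"dx":0,"dy":0,"dz":-6,"wx":0,"wy":0,"wz":0,"grip":1},{"dx":0,"dy":0,"dz":-11,"wx":0,"wy":0,"wz":0,"grip":1},{"dx":0,"dy":0,"dz":-16,"wx":0,"wy":0,"wz":0,"grip":1},{"dx":0,"dy":0,"dz":-17,"wx":0,"wy":0,"wz":0,"grip":1},{"dx":0,"dy":0,"dz":-17,"wx":0,"wy":0,"wz":0,"grip":1}]' | grep -E 'tcp|width|contact'
python3 st.py "(500,-145,77.6,0)"
```

```text
width: 0.0111
width: 0.0112
tcp_pos: [0.4998, -0.1465, 0.2115]
width: 0.0112
tcp_pos: [0.4983, -0.1427, 0.0935]
width: 0.011
tcp_pos: [0.5007, -0.1451, 0.0807]
contact_force: [-0.0, -0.8, -0.9]
width: 0.0113
t35.2 [ 500.7 -145.1   80.7] yaw 0.4 zdown [ 0.001 -0.001 -1.   ] w 11.3 F [-0.  -0.8 -0.9] ff 59.9 q [-0.51  0.24  1.85  0.    1.05 -0.52]
go [-0.7  0.1 -3.1] wz -0.008
```

```bash
python3 -m pendant '[{"dx":0,"dy":0,"dz":-1.5,"wx":0,"wy":0,"wz":0,"grip":1},{"dx":0,"dy":0,"dz":-3,"wx":0,"wy":0,"wz":0,"grip":1},{"dx":0,"dy":0,"dz":-3,"wx":0,"wy":0,"wz":0,"grip":1}]' | grep -E 'tcp|width|contact'
python3 -m pendant '[{"dx":0,"dy":0,"dz":0,"wx":0,"wy":0,"wz":0,"grip":0.5},{"dx":0,"dy":0,"dz":0,"wx":0,"wy":0,"wz":0,"grip":0},{"dx":0,"dy":0,"dz":0,"wx":0,"wy":0,"wz":0,"grip":0},{"dx":0,"dy":0,"dz":0,"wx":0,"wy":0,"wz":0,"grip":0}]' | grep -E 'tcp|width|contact'
python3 -m pendant '[{"dx":0,"dy":0,"dz":15,"wx":0,"wy":0,"wz":0,"grip":0},{"dx":0,"dy":0,"dz":40,"wx":0,"wy":0,"wz":0,"grip":0},{"dx":0,"dy":0,"dz":75,"wx":0,"wy":0,"wz":0,"grip":0},{"dx":0,"dy":0,"dz":110,"wx":0,"wy":0,"wz":0,"grip":0},{"dx":0,"dy":0,"dz":145,"wx":0,"wy":0,"wz":0,"grip":0}]' >/dev/null
python3 - <<'E'
from h import *
for c in('top','side'):
    im=robot.read_camera(c);cv2.imwrite('pics/raw_%s9.png'%c,im[:,:,::-1])
    h=cv2.cvtColor(im,cv2.COLOR_RGB2HSV);m=((h[...,0]>18)&(h[...,0]<32)&(h[...,1]>130)&(h[...,2]>50)).astype('uint8')
    n,l,st,ce=cv2.connectedComponentsWithStats(m)
    print(c,[(st[i].tolist(),ce[i].round(1).tolist()) for i in range(1,n) if st[i][4]>25])
    # brush tip: dark pixels near expected
    u=np.int32(proj(c,[.6622,-.0205,.192])); g=im.max(2)[u[1]-8:u[1]+12,u[0]-8:u[0]+9]; print(u-8);print(g)
E
python3 -m pendant '[{"dx":30,"dy":23,"dz":0,"wx":0,"wy":0,"wz":0,"grip":0},{"dx":60,"dy":46,"dz":0,"wx":0,"wy":0,"wz":0,"grip":0},{"dx":90,"dy":69,"dz":0,"wx":0,"wy":0,"wz":0,"grip":0},{"dx":120,"dy":92,"dz":0,"wx":0,"wy":0,"wz":0,"grip":0},{"dx":150,"dy":115,"dz":0,"wx":0,"wy":0,"wz":0,"grip":0}]' >/dev/null
python3 -m pendant '[{"dx":13,"dy":10,"dz":0,"wx":0,"wy":0,"wz":0,"grip":0},{"dx":13,"dy":10,"dz":0,"wx":0,"wy":0,"wz":0,"grip":0},{"dx":13,"dy":10,"dz":0,"wx":0,"wy":0,"wz":0,"grip":0},{"dx":13,"dy":10,"dz":0,"wx":0,"wy":0,"wz":0,"grip":0}]' >/dev/null
python3 st.py "(664,-20,132,0)"
```

```text
tcp_pos: [0.5005, -0.1453, 0.0774]
contact_force: [0.1, -0.2, -1.5]
width: 0.0109
tcp_pos: [0.5001, -0.1451, 0.077]
contact_force: [0.0, 0.2, -0.3]
width: 0.0427
top [([69, 190, 46, 38, 1241], [91.3, 208.8]), ([305, 226, 11, 14, 67], [308.8, 232.3]), ([288, 245, 19, 17, 157], [296.8, 253.6])]
[261 155]
[[133 133 133 133 133 133 132 133 133 132 132 133 133 132 132 133 133]
 [133 133 133 133 132 133 133 133 133 133 133 133 132 133 133 133 132]
 [133 133 133 132 132 133 133 133 133 133 132 133 132 133 133 133 133]
 [133 133 133 133 133 133 133 133 134 133 133 133 133 132 132 133 133]
 [133 133 132 133 133 134 134 136 136 135 133 133 133 133 133 133 133]
 [133 132 133 133 134 137 140 101 101 140 136 134 132 133 133 133 133]
 [132 133 133 134 137 100  73   9  11  36 142 136 133 133 133 133 132]
 [133 132 133 134 141  29  11  17  16   6  71 139 133 133 133 133 133]
 [133 132 134 136 144   5  19  24  23  17  31 140 135 132 133 133 132]
 [132 133 136 141 109   2  24  30  31  17  29 141 134 132 133 132 133]
 [134 138 142  73  11   0   4  17  16   4  68 144 135 133 132 133 133]
 [138 102  69  
[... 1658 characters left out ...]
   3   7  23  45  58  79 107 143]
 [138 123  70  52  45  47  36   2   9   5  15  33  71  87  88 118 144]
 [138 127  92  91  76  74  68  17   2   4  16  58  90  86 111 146 144]
 [147 146 139 137  90  76  63  18   0  15  17  51  92 101 113 147 147]
 [146 143 149 152 134 111  87  30   6   0  13  61 114 148 148 145 144]
 [145 142 146 144 145 146 139  65   5   5  12  77 152 146 144 143 138]
 [148 142 145 147 150 154 132  59  10   0  19  88 152 148 144 143 144]
 [146 141 147 144 147 148 132  47   0   0  20  75 144 150 151 142 145]]
t37.0 [662.2 -20.4 221. ] yaw 0.4 zdown [-0.002 -0.    -1.   ] w 42.6 F [ 0.5  0.2 -0.2] ff 0.0 q [-0.21  0.37  1.37 -0.    1.4  -0.22]
go [  1.8   0.4 -89. ] wz -0.007
```

One blob at top (296.8, 253.6) is not where I put a casting, so one was probably knocked aside. I'll look at the tray.

Run:
```python
from h import *
a=robot.read_camera('top');b=robot.read_camera('side');
cv2.imwrite('pics/raw_t10.png',a[:,:,::-1]);cv2.imwrite('pics/raw_s10.png',b[:,:,::-1])
f=lambda im,x0,y0,x1,y1,k:cv2.convertScaleAbs(cv2.resize(im[y0:y1,x0:x1,::-1],None,fx=k,fy=k,interpolation=cv2.INTER_CUBIC),alpha=1.5)
A=f(a,275,190,385,280,4);B=f(b,255,100,345,190,4)
cv2.imwrite('pics/v10.png',np.hstack([A,B]));print(A.shape)
for u in((296.8,253.6),(308.8,232.3),(330.6,232.2)): print(atz('top',u,.082),atz('top',u,.03))
```

```text
(360, 440, 3)
[ 0.44528879 -0.09747055  0.082     ] [ 0.44408125 -0.10421037  0.03      ]
[ 0.50112037 -0.13061958  0.082     ] [ 0.50303768 -0.13921472  0.03      ]
[ 0.50120184 -0.18888004  0.082     ] [ 0.5031237  -0.20073596  0.03      ]
```

View pics/v10.png

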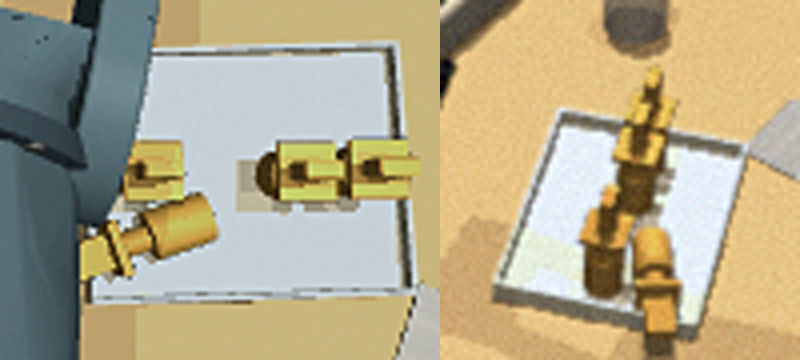

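The picture shows three castings standing in the tray. One lies in the tray with its body end at top crop (212,215) and its tab at (88,265), over the left wall. I'll compute its pose.

Run:
```python
from h import *
np.set_printoptions(precision=4,suppress=True)
C=lambda x,y:(x/4+275,y/4+190)
D=lambda x,y:((x-440)/4+255,y/4+100)
for n,p in dict(bodyend=(210,217),bodyfar=(148,233),flange=(120,247),tabend=(85,262)).items(): print(n,atz('top',C(*p),.026),p)
for n,p in dict(bodyend=(650,232),flange=(658,290),tabend=(660,330)).items(): print('side',n,atz('side',D(*p),.026))
print('standing flange',atz('top',C(158,171),.078))
for q in([.503-.088,-.22+.113,.02],[.503+.088,-.22+.113,.02],[.503-.088,-.22-.113,.02],[.503+.088,-.22-.113,.02]): u=proj('top',q);print((u-[275,190])*4)
```

```text
bodyend [ 0.4696 -0.1918  0.026 ] (210, 217)
bodyfar [ 0.4586 -0.1478  0.026 ] (148, 233)
flange [ 0.449  -0.1278  0.026 ] (120, 247)
tabend [ 0.4388 -0.1031  0.026 ] (85, 262)
side bodyend [ 0.4711 -0.197   0.026 ]
side flange [ 0.4477 -0.1328  0.026 ]
side tabend [ 0.4351 -0.0895  0.026 ]
standing flange [ 0.5    -0.1465  0.078 ]
[ 90.158  296.1145]
[85.1413 46.894 ]
[410.8489 294.6391]
[397.8592  46.3296]
```

The standing casting at (0.500, −0.145) blocks the finger, so I'll move that one to x = 0.555 first.

```bash
python3 -m pendant '[{"dx":-33,"dy":-25,"dz":0,"wx":0,"wy":0,"wz":0,"grip":0},{"dx":-66,"dy":-50,"dz":0,"wx":0,"wy":0,"wz":0,"grip":0},{"dx":-99,"dy":-75,"dz":0,"wx":0,"wy":0,"wz":0,"grip":0},{"dx":-132,"dy":-100,"dz":0,"wx":0,"wy":0,"wz":0,"grip":0},{"dx":-163,"dy":-125,"dz":0,"wx":0,"wy":0,"wz":0,"grip":0}]' | grep tcp
python3 -m pendant '[{"dx":0,"dy":0,"dz":0,"wx":0,"wy":0,"wz":0,"grip":0},{"dx":0,"dy":0,"dz":-35,"wx":0,"wy":0,"wz":0,"grip":0},{"dx":0,"dy":0,"dz":-70,"wx":0,"wy":0,"wz":0,"grip":0},{"dx":0,"dy":0,"dz":-105,"wx":0,"wy":0,"wz":0,"grip":0},{"dx":0,"dy":0,"dz":-125,"wx":0,"wy":0,"wz":0,"grip":0}]' | grep tcp
python3 -m pendant '[{"dx":0,"dy":0,"dz":-5,"wx":0,"wy":0,"wz":0,"grip":0},{"dx":0,"dy":0,"dz":-12,"wx":0,"wy":0,"wz":0,"grip":0},{"dx":0,"dy":0,"dz":-18,"wx":0,"wy":0,"wz":0,"grip":0},{"dx":0,"dy":0,"dz":-18,"wx":0,"wy":0,"wz":0,"grip":0},{"dx":0,"dy":0,"dz":-18,"wx":0,"wy":0,"wz":0,"grip":0}]' | grep -E 'tcp|contact'
python3 -m pendant '[{"dx":0,"dy":0,"dz":0,"wx":0,"wy":0,"wz":0,"grip":1},{"dx":0,"dy":0,"dz":0,"wx":0,"wy":0,"wz":0,"grip":1},{"dx":0,"dy":0,"dz":0,"wx":0,"wy":0,"wz":0,"grip":1},{"dx":0,"dy":0,"dz":0,"wx":0,"wy":0,"wz":0,"grip":1},{"dx":0,"dy":0,"dz":0,"wx":0,"wy":0,"wz":0,"grip":1}]' | grep -vE 'time'
```

```text
tcp_pos: [0.4975, -0.1462, 0.222]
tcp_pos: [0.4976, -0.1447, 0.0939]
tcp_pos: [0.5008, -0.1455, 0.08]
contact_force: [0.0, 0.6, -0.3]
tcp_pos: [0.5008, -0.1454, 0.0799]
orientation: [0.001, 0.705, 0.71, 0.0]
contact_force: [-0.6, 0.5, 7.1]
width: 0.0111
finger_force: 59.3
```

```bash
python3 -m pendant '[{"dx":0,"dy":0,"dz":8,"wx":0,"wy":0,"wz":0,"grip":1},{"dx":0,"dy":0,"dz":15,"wx":0,"wy":0,"wz":0,"grip":1},{"dx":10,"dy":0,"dz":15,"wx":0,"wy":0,"wz":0,"grip":1},{"dx":25,"dy":0,"dz":15,"wx":0,"wy":0,"wz":0,"grip":1},{"dx":40,"dy":0,"dz":15,"wx":0,"wy":0,"wz":0,"grip":1}]' | grep -E 'tcp|width'
python3 -m pendant '[{"dx":13,"dy":0,"dz":0,"wx":0,"wy":0,"wz":0,"grip":1},{"dx":13,"dy":0,"dz":0,"wx":0,"wy":0,"wz":0,"grip":1},{"dx":13,"dy":0,"dz":-5,"wx":0,"wy":0,"wz":0,"grip":1},{"dx":13,"dy":0,"dz":-10,"wx":0,"wy":0,"wz":0,"grip":1},{"dx":13,"dy":0,"dz":-14,"wx":0,"wy":0,"wz":0,"grip":1}]' | grep -E 'tcp|width'
python3 -m pendant '[{"dx":0,"dy":0,"dz":-1,"wx":0,"wy":0,"wz":0,"grip":1},{"dx":0,"dy":0,"dz":-1,"wx":0,"wy":0,"wz":0,"grip":1},{"dx":0,"dy":0,"dz":-1,"wx":0,"wy":0,"wz":0,"grip":0.5},{"dx":0,"dy":0,"dz":-1,"wx":0,"wy":0,"wz":0,"grip":0},{"dx":0,"dy":0,"dz":-1,"wx":0,"wy":0,"wz":0,"grip":0}]' | grep -E 'tcp|width|contact'
python3 -m pendant '[{"dx":0,"dy":0,"dz":0,"wx":0,"wy":0,"wz":0,"grip":0},{"dx":0,"dy":0,"dz":15,"wx":0,"wy":0,"wz":0,"grip":0},{"dx":0,"dy":0,"dz":40,"wx":0,"wy":0,"wz":0,"grip":0},{"dx":0,"dy":0,"dz":70,"wx":0,"wy":0,"wz":0,"grip":0},{"dx":0,"dy":0,"dz":90,"wx":0,"wy":0,"wz":0,"grip":0}]' | grep tcp
python3 -m pendant '[{"dx":-20,"dy":-8,"dz":0,"wx":0,"wy":0,"wz":0.08,"grip":-0.4},{"dx":-45,"dy":-16,"dz":0,"wx":0,"wy":0,"wz":0.16,"grip":-0.4},{"dx":-70,"dy":-26,"dz":0,"wx":0,"wy":0,"wz":0.24,"grip":-0.4},{"dx":-88,"dy":-34,"dz":0,"wx":0,"wy":0,"wz":0.32,"grip":-0.4},{"dx":-88,"dy":-34,"dz":0,"wx":0,"wy":0,"wz":0.32,"grip":-0.4}]' | grep -E 'tcp|width'
python3 st.py "(465,-179,-2,18.8)"
python3 - <<'E'
from h import *
for c in('top','side'):
    im=robot.read_camera(c)
    h=cv2.cvtColor(im,cv2.COLOR_RGB2HSV);m=((h[...,0]>18)&(h[...,0]<32)&(h[...,1]>130)&(h[...,2]>50)).astype('uint8')
    n,l,st,ce=cv2.connectedComponentsWithStats(m)
    print(c,[(st[i].tolist(),ce[i].round(1).tolist()) for i in range(1,n) if st[i][4]>25])
print(proj('top',[.5555,-.1455,.078]),proj('side',[.5555,-.1455,.08]))
E
```

```text
tcp_pos: [0.5411, -0.1451, 0.0944]
width: 0.0113
tcp_pos: [0.5526, -0.1449, 0.0799]
width: 0.0112
tcp_pos: [0.5524, -0.1449, 0.0784]
contact_force: [-0.4, -0.2, -0.0]
width: 0.0425
tcp_pos: [0.5535, -0.1452, 0.1709]
tcp_pos: [0.4622, -0.1796, 0.1683]
width: 0.0601
t40.9 [ 462.2 -179.6  168.3] yaw 18.8 zdown [-0.002  0.    -1.   ] w 60.1 F [0.9 0.2 0.3] ff 0.0 q [-0.61  0.06  1.85 -0.    1.23 -0.94]
go [   2.8    0.6 -170.3] wz -0.001
top [([69, 190, 46, 38, 1244], [91.3, 208.8]), ([304, 207, 16, 14, 95], [311.7, 214.7]), ([289, 238, 40, 24, 402], [309.4, 249.5])]
side [([299, 116, 15, 30, 172], [306.1, 130.6]), ([275, 143, 13, 28, 103], [280.9, 155.0]), ([303, 157, 9, 16, 57], [307.0, 164.1])]
[313.55401678 212.08038346] [280.70943718 152.29774413]
```

```bash
python3 -m pendant '[{"dx":0,"dy":0,"dz":-30,"wx":0,"wy":0,"wz":0,"grip":-0.4},{"dx":0,"dy":0,"dz":-65,"wx":0,"wy":0,"wz":0,"grip":-0.4},{"dx":0,"dy":0,"dz":-100,"wx":0,"wy":0,"wz":0,"grip":-0.4},{"dx":0,"dy":0,"dz":-125,"wx":0,"wy":0,"wz":0,"grip":-0.4},{"dx":0,"dy":0,"dz":-140,"wx":0,"wy":0,"wz":0,"grip":-0.4}]' | grep -E 'tcp|contact'
python3 -m pendant '[{"dx":0,"dy":0,"dz":-8,"wx":0,"wy":0,"wz":0,"grip":-0.4},{"dx":0,"dy":0,"dz":-16,"wx":0,"wy":0,"wz":0,"grip":-0.4},{"dx":0,"dy":0,"dz":-24,"wx":0,"wy":0,"wz":0,"grip":-0.4},{"dx":0,"dy":0,"dz":-30,"wx":0,"wy":0,"wz":0,"grip":-0.4},{"dx":0,"dy":0,"dz":-30,"wx":0,"wy":0,"wz":0,"grip":-0.4}]' | grep -E 'tcp|contact'
python3 -m pendant '[{"dx":0,"dy":0,"dz":0,"wx":0,"wy":0,"wz":0,"grip":1},{"dx":0,"dy":0,"dz":0,"wx":0,"wy":0,"wz":0,"grip":1},{"dx":0,"dy":0,"dz":0,"wx":0,"wy":0,"wz":0,"grip":1},{"dx":0,"dy":0,"dz":0,"wx":0,"wy":0,"wz":0,"grip":1},{"dx":0,"dy":0,"dz":0,"wx":0,"wy":0,"wz":0,"grip":1}]' | grep -vE 'time'
```

```text
tcp_pos: [0.4641, -0.1774, 0.0255]
contact_force: [-0.3, -0.4, -0.2]
tcp_pos: [0.465, -0.1788, -0.0017]
contact_force: [-1.1, 1.3, -0.1]
tcp_pos: [0.4659, -0.1795, -0.0002]
orientation: [0.001, 0.583, 0.813, 0.0]
contact_force: [0.5, 1.2, 5.6]
width: 0.0342
finger_force: 59.5
```

```bash
python3 -m pendant '[{"dx":0,"dy":0,"dz":8,"wx":0,"wy":0,"wz":0,"grip":1},{"dx":0,"dy":0,"dz":30,"wx":0,"wy":0,"wz":0,"grip":1},{"dx":0,"dy":0,"dz":65,"wx":0,"wy":0,"wz":0,"grip":1},{"dx":0,"dy":0,"dz":100,"wx":0,"wy":0,"wz":0,"grip":1},{"dx":0,"dy":0,"dz":135,"wx":0,"wy":0,"wz":0,"grip":1}]' | grep -E 'width'
python3 -m pendant '[{"dx":0,"dy":0,"dz":15,"wx":0,"wy":0,"wz":-0.08,"grip":1},{"dx":-4,"dy":-2,"dz":15,"wx":0,"wy":0,"wz":-0.19,"grip":1},{"dx":-8,"dy":-4,"dz":15,"wx":0,"wy":0,"wz":-0.3,"grip":1},{"dx":-12,"dy":-6,"dz":15,"wx":0,"wy":0,"wz":-0.41,"grip":1},{"dx":-16,"dy":-8,"dz":15,"wx":0,"wy":0,"wz":-0.52,"grip":1}]' | grep -E 'width'
python3 -m pendant '[{"dx":-4,"dy":-2,"dz":0,"wx":0,"wy":0,"wz":-0.11,"grip":1},{"dx":-7,"dy":-2,"dz":0,"wx":0,"wy":0,"wz":-0.22,"grip":1},{"dx":-7,"dy":-2,"dz":0,"wx":0,"wy":0,"wz":-0.33,"grip":1},{"dx":-7,"dy":-2,"dz":0,"wx":0,"wy":0,"wz":-0.44,"grip":1},{"dx":-7,"dy":-2,"dz":0,"wx":0,"wy":0,"wz":-0.55,"grip":1}]' | grep -E 'width'
python3 -m pendant '[{"dx":0,"dy":0,"dz":0,"wx":0,"wy":0,"wz":-0.11,"grip":1},{"dx":0,"dy":0,"dz":0,"wx":0,"wy":0,"wz":-0.22,"grip":1},{"dx":0,"dy":0,"dz":0,"wx":0,"wy":0,"wz":-0.33,"grip":1},{"dx":0,"dy":0,"dz":0,"wx":0,"wy":0,"wz":-0.44,"grip":1},{"dx":0,"dy":0,"dz":0,"wx":0,"wy":0,"wz":-0.55,"grip":1}]' | grep -E 'width'
python3 -m pendant '[{"dx":0,"dy":0,"dz":0,"wx":0,"wy":0,"wz":-0.11,"grip":1},{"dx":0,"dy":0,"dz":0,"wx":0,"wy":0,"wz":-0.22,"grip":1},{"dx":0,"dy":0,"dz":0,"wx":0,"wy":0,"wz":-0.28,"grip":1},{"dx":0,"dy":0,"dz":0,"wx":0,"wy":0,"wz":-0.28,"grip":1},{"dx":0,"dy":0,"dz":0,"wx":0,"wy":0,"wz":-0.28,"grip":1}]' | grep -E 'width'
python3 st.py "(443,-190,0,-90)"
python3 - <<'E'
from h import *
for c in('top','side'):
    im=robot.read_camera(c);cv2.imwrite('pics/raw_%s12.png'%c,im[:,:,::-1])
    h=cv2.cvtColor(im,cv2.COLOR_RGB2HSV);m=((h[...,0]>18)&(h[...,0]<32)&(h[...,1]>130)&(h[...,2]>50)).astype('uint8')
    n,l,st,ce=cv2.connectedComponentsWithStats(m)
    print(c,[(st[i].tolist(),ce[i].round(1).tolist()) for i in range(1,n) if st[i][4]>25])
z=.175
print([proj('top',[x,-.19,z]).round(1) for x in(.428,.541)],[proj('side',[x,-.19,z]).round(1) for x in(.428,.541)])
E
```

```text
width: 0.034
width: 0.0341
width: 0.0339
width: 0.034
width: 0.0344
t44.3 [ 441.8 -188.9  148.9] yaw -90.0 zdown [-0.  0. -1.] w 34.4 F [ 0.8  0.4 -0.3] ff 59.7 q [-0.65  0.05  1.91 -0.    1.18  0.92]
go [   1.2   -1.1 -148.9] wz 0.000
top [([69, 190, 46, 38, 1222], [91.6, 208.9]), ([305, 208, 15, 13, 73], [311.3, 214.1]), ([332, 215, 23, 34, 194], [339.8, 235.5])]
side [([289, 117, 23, 25, 217], [302.2, 128.1]), ([275, 143, 13, 20, 95], [281.4, 152.8]), ([300, 142, 8, 12, 35], [302.9, 147.4])]
[array([341. , 261.7]), array([339.2, 214.2])] [array([322.7, 131. ]), array([289.3, 124. ])]
```

```bash
python3 -m pendant '[{"dx":1,"dy":-1,"dz":-25,"wx":0,"wy":0,"wz":0,"grip":1},{"dx":1,"dy":-1,"dz":-55,"wx":0,"wy":0,"wz":0,"grip":1},{"dx":1,"dy":-1,"dz":-85,"wx":0,"wy":0,"wz":0,"grip":1},{"dx":1,"dy":-1,"dz":-110,"wx":0,"wy":0,"wz":0,"grip":1},{"dx":1,"dy":-1,"dz":-125,"wx":0,"wy":0,"wz":0,"grip":1}]' | grep -E 'tcp|contact'
python3 -m pendant '[{"dx":0,"dy":0,"dz":-6,"wx":0,"wy":0,"wz":0,"grip":1},{"dx":0,"dy":0,"dz":-12,"wx":0,"wy":0,"wz":0,"grip":1},{"dx":0,"dy":0,"dz":-17,"wx":0,"wy":0,"wz":0,"grip":1},{"dx":0,"dy":0,"dz":-17,"wx":0,"wy":0,"wz":0,"grip":1}]' | grep -E 'tcp|contact'
python3 -m pendant '[{"dx":0,"dy":0,"dz":-1,"wx":0,"wy":0,"wz":0,"grip":1},{"dx":0,"dy":0,"dz":-2,"wx":0,"wy":0,"wz":0,"grip":1},{"dx":0,"dy":0,"dz":-2,"wx":0,"wy":0,"wz":0,"grip":1}]' | grep -E 'tcp|contact'
```

```text
tcp_pos: [0.4414, -0.1889, 0.0212]
contact_force: [0.0, 0.6, -0.9]
tcp_pos: [0.4432, -0.1902, 0.0069]
contact_force: [0.5, -0.1, -1.3]
tcp_pos: [0.4435, -0.1904, 0.0055]
contact_force: [-0.3, 0.2, -1.2]
```

```bash
python3 -m pendant '[{"dx":0,"dy":0,"dz":-1,"wx":0,"wy":0,"wz":0,"grip":1},{"dx":0,"dy":0,"dz":-2,"wx":0,"wy":0,"wz":0,"grip":1},{"dx":0,"dy":0,"dz":-3,"wx":0,"wy":0,"wz":0,"grip":1},{"dx":0,"dy":0,"dz":-3,"wx":0,"wy":0,"wz":0,"grip":1}]' | grep -E 'tcp|contact'
python3 -m pendant '[{"dx":0,"dy":0,"dz":-1,"wx":0,"wy":0,"wz":0,"grip":1},{"dx":0,"dy":0,"dz":-2,"wx":0,"wy":0,"wz":0,"grip":1},{"dx":0,"dy":0,"dz":-2,"wx":0,"wy":0,"wz":0,"grip":1}]' | grep -E 'tcp|contact'
python3 -m pendant '[{"dx":0,"dy":0,"dz":0,"wx":0,"wy":0,"wz":0,"grip":0.5},{"dx":0,"dy":0,"dz":0,"wx":0,"wy":0,"wz":0,"grip":0},{"dx":0,"dy":0,"dz":0,"wx":0,"wy":0,"wz":0,"grip":-0.1},{"dx":0,"dy":0,"dz":0,"wx":0,"wy":0,"wz":0,"grip":-0.1},{"dx":0,"dy":0,"dz":0,"wx":0,"wy":0,"wz":0,"grip":-0.1}]' | grep -E 'tcp|width'
python3 -m pendant '[{"dx":0,"dy":0,"dz":10,"wx":0,"wy":0,"wz":0,"grip":-0.1},{"dx":0,"dy":0,"dz":40,"wx":0,"wy":0,"wz":0,"grip":-0.1},{"dx":0,"dy":0,"dz":80,"wx":0,"wy":0,"wz":0,"grip":-0.1},{"dx":0,"dy":0,"dz":120,"wx":0,"wy":0,"wz":0,"grip":-0.1},{"dx":0,"dy":0,"dz":160,"wx":0,"wy":0,"wz":0,"grip":-0.1}]' | grep -E 'tcp|width'
python3 -m pendant '[{"dx":10,"dy":30,"dz":40,"wx":0,"wy":0,"wz":0.1,"grip":0},{"dx":40,"dy":60,"dz":62,"wx":0,"wy":0,"wz":0.2,"grip":0},{"dx":75,"dy":80,"dz":62,"wx":0,"wy":0,"wz":0.3,"grip":0},{"dx":110,"dy":100,"dz":62,"wx":0,"wy":0,"wz":0.4,"grip":0},{"dx":140,"dy":125,"dz":62,"wx":0,"wy":0,"wz":0.5,"grip":0}]' | grep tcp
python3 st.py "(664,-20,222,-61)"
```

```text
tcp_pos: [0.443, -0.1899, 0.0017]
contact_force: [0.1, -0.2, -0.0]
tcp_pos: [0.4432, -0.1901, -0.0001]
contact_force: [-0.1, 0.4, 1.0]
tcp_pos: [0.4431, -0.19, -0.0001]
width: 0.0467
tcp_pos: [0.4426, -0.1896, 0.1622]
width: 0.0466
tcp_pos: [0.58, -0.0685, 0.2245]
t47.3 [580.  -68.5 224.5] yaw -61.2 zdown [ 0.004 -0.002 -1.   ] w 43.0 F [-0.1 -0.   0.8] ff 0.0 q [-0.32  0.2   1.58 -0.    1.36  0.75]
go [84.  48.5 -2.5] wz 0.004
```

```bash
python3 -m pendant '[{"dx":27,"dy":15,"dz":0,"wx":0,"wy":0,"wz":0,"grip":0},{"dx":54,"dy":30,"dz":0,"wx":0,"wy":0,"wz":0,"grip":0},{"dx":81,"dy":45,"dz":0,"wx":0,"wy":0,"wz":0,"grip":0},{"dx":81,"dy":45,"dz":0,"wx":0,"wy":0,"wz":0,"grip":0},{"dx":81,"dy":45,"dz":0,"wx":0,"wy":0,"wz":0,"grip":0}]' | grep tcp
python3 st.py "(664,-20,132,-61)"
python3 - <<'E'
from h import *
for c in('top','side'):
    im=robot.read_camera(c);cv2.imwrite('pics/raw_%s13.png'%c,im[:,:,::-1])
    h=cv2.cvtColor(im,cv2.COLOR_RGB2HSV);m=((h[...,0]>18)&(h[...,0]<32)&(h[...,1]>130)&(h[...,2]>50)).astype('uint8')
    n,l,st,ce=cv2.connectedComponentsWithStats(m)
    print(c,[(st[i].tolist(),ce[i].round(1).tolist()) for i in range(1,n) if st[i][4]>25])
print([proj('top',[x,-.19,.024]).round(1) for x in(.428,.541)],[proj('side',[x,-.19,.024]).round(1) for x in(.428,.541)])
E
```

```text
tcp_pos: [0.6592, -0.023, 0.2216]
t47.7 [659.2 -23.  221.6] yaw -61.4 zdown [-0.001  0.    -1.   ] w 42.6 F [-0.5 -0.5  0.7] ff 0.0 q [-0.21  0.37  1.38 -0.    1.4   0.86]
go [  4.8   3.  -89.6] wz 0.006
top [([68, 191, 47, 37, 1253], [91.1, 208.8]), ([312, 206, 8, 14, 79], [316.3, 213.0]), ([342, 225, 21, 14, 104], [351.9, 232.6]), ([363, 228, 17, 12, 109], [370.6, 233.1]), ([320, 233, 15, 26, 224], [326.2, 247.6])]
side [([275, 117, 44, 48, 421], [301.6, 144.5])]
[array([327.2, 259.2]), array([325.9, 218.9])] [array([318.9, 162.5]), array([287.8, 155.5])]
```

```bash
python3 -m pendant '[{"dx":0,"dy":0,"dz":0,"wx":0,"wy":0,"wz":0,"grip":0},{"dx":0,"dy":0,"dz":0,"wx":0,"wy":0,"wz":0,"grip":0},{"dx":0,"dy":0,"dz":0,"wx":0,"wy":0,"wz":0,"grip":0}]' | grep tcp
python3 -m pendant '[{"dx":1,"dy":1,"dz":-15,"wx":0,"wy":0,"wz":0,"grip":0},{"dx":1,"dy":1,"dz":-30,"wx":0,"wy":0,"wz":0,"grip":0},{"dx":1,"dy":1,"dz":-45,"wx":0,"wy":0,"wz":0,"grip":0},{"dx":1,"dy":1,"dz":-55,"wx":0,"wy":0,"wz":0,"grip":0},{"dx":1,"dy":1,"dz":-55,"wx":0,"wy":0,"wz":0,"grip":0}]' | grep -E 'tcp|contact'
python3 -m pendant '[{"dx":0,"dy":0,"dz":-10,"wx":0,"wy":0,"wz":0,"grip":0},{"dx":0,"dy":0,"dz":-20,"wx":0,"wy":0,"wz":0,"grip":0},{"dx":0,"dy":0,"dz":-30,"wx":0,"wy":0,"wz":0,"grip":0},{"dx":0,"dy":0,"dz":-34,"wx":0,"wy":0,"wz":0,"grip":0},{"dx":0,"dy":0,"dz":-34,"wx":0,"wy":0,"wz":0,"grip":0}]' | grep -E 'tcp|contact'
python3 -m pendant '[{"dx":0,"dy":0,"dz":0,"wx":0,"wy":0,"wz":0,"grip":1},{"dx":0,"dy":0,"dz":0,"wx":0,"wy":0,"wz":0,"grip":1},{"dx":0,"dy":0,"dz":0,"wx":0,"wy":0,"wz":0,"grip":1},{"dx":0,"dy":0,"dz":0,"wx":0,"wy":0,"wz":0,"grip":1},{"dx":0,"dy":0,"dz":0,"wx":0,"wy":0,"wz":0,"grip":1}]' | grep -vE 'time'
```

```text
tcp_pos: [0.6583, -0.0248, 0.2224]
tcp_pos: [0.658, -0.0232, 0.1642]
contact_force: [-0.3, -0.5, -0.3]
tcp_pos: [0.6588, -0.0229, 0.131]
contact_force: [-0.3, -0.2, 0.3]
tcp_pos: [0.6603, -0.0232, 0.1337]
orientation: [0.0, 0.969, 0.246, 0.001]
contact_force: [-0.4, 0.2, 2.5]
width: 0.0125
finger_force: 58.4
```

```bash
python3 -m pendant '[{"dx":0,"dy":0,"dz":10,"wx":0,"wy":0,"wz":0,"grip":1},{"dx":0,"dy":0,"dz":30,"wx":0,"wy":0,"wz":0,"grip":1},{"dx":0,"dy":0,"dz":55,"wx":0,"wy":0,"wz":0,"grip":1},{"dx":0,"dy":0,"dz":80,"wx":0,"wy":0,"wz":0,"grip":1},{"dx":0,"dy":0,"dz":105,"wx":0,"wy":0,"wz":0,"grip":1}]' | grep -E 'tcp|width|contact'
python3 -m pendant '[{"dx":-6,"dy":10,"dz":0,"wx":0,"wy":0,"wz":0,"grip":1},{"dx":-18,"dy":30,"dz":0,"wx":0,"wy":0,"wz":0,"grip":1},{"dx":-30,"dy":51,"dz":0,"wx":0,"wy":0,"wz":0,"grip":1},{"dx":-43,"dy":72,"dz":0,"wx":0,"wy":0,"wz":0,"grip":1},{"dx":-56,"dy":93,"dz":0,"wx":0,"wy":0,"wz":0,"grip":1}]' | grep -E 'width'
python3 -m pendant '[{"dx":-13,"dy":22,"dz":0,"wx":0,"wy":0,"wz":0,"grip":1},{"dx":-26,"dy":44,"dz":0,"wx":0,"wy":0,"wz":0,"grip":1},{"dx":-39,"dy":66,"dz":0,"wx":0,"wy":0,"wz":0,"grip":1},{"dx":-52,"dy":88,"dz":0,"wx":0,"wy":0,"wz":0,"grip":1},{"dx":-65,"dy":109,"dz":0,"wx":0,"wy":0,"wz":0,"grip":1}]' | grep -E 'width'
python3 -m pendant '[{"dx":-13,"dy":22,"dz":0,"wx":0,"wy":0,"wz":0,"grip":1},{"dx":-26,"dy":44,"dz":0,"wx":0,"wy":0,"wz":0,"grip":1},{"dx":-39,"dy":66,"dz":0,"wx":0,"wy":0,"wz":0,"grip":1},{"dx":-52,"dy":88,"dz":0,"wx":0,"wy":0,"wz":0,"grip":1},{"dx":-65,"dy":109,"dz":0,"wx":0,"wy":0,"wz":0,"grip":1}]' | grep -E 'width'
python3 -m pendant '[{"dx":0,"dy":0,"dz":0,"wx":0,"wy":0,"wz":0,"grip":1},{"dx":0,"dy":0,"dz":0,"wx":0,"wy":0,"wz":0,"grip":1},{"dx":0,"dy":0,"dz":0,"wx":0,"wy":0,"wz":0,"grip":1},{"dx":0,"dy":0,"dz":0,"wx":0,"wy":0,"wz":0,"grip":1},{"dx":0,"dy":0,"dz":0,"wx":0,"wy":0,"wz":0,"grip":1}]' | grep -E 'width'
python3 st.py "(474.2,287.8,210,-61)"
python3 - <<'E'
from h import *
import json
p=robot.get_state()['tcp_pos']
im=robot.read_camera('side');cv2.imwrite('pics/raw_side14.png',im[:,:,::-1])
h=cv2.cvtColor(im,cv2.COLOR_RGB2HSV)
off=np.array([.0019,.0027,0])
e=p+off-[0,0,.1277]
for dz in(0,.04,.078):
    print(proj('side',e+[0,0,dz]),proj('side',e+[.016,0,dz]),proj('side',e+[-.016,0,dz]))
u=np.int32(proj('side',e))
for r in range(u[1]-26,u[1]+10,3): print(r,'V',im[r,u[0]-12:u[0]+13].max(1),)
E
```

```text
tcp_pos: [0.6595, -0.0231, 0.2394]
contact_force: [0.7, 0.3, -1.2]
width: 0.0127
width: 0.0125
width: 0.0124
width: 0.0128
width: 0.0126
t51.4 [474.2 287.  237.7] yaw -61.6 zdown [-0. -0. -1.] w 12.6 F [ 0.1 -0.6 -1.1] ff 58.6 q [ 0.33  0.12  1.64 -0.    1.38  1.4 ]
go [ -0.    0.8 -27.7] wz 0.010
[264.68149823 258.27253837] [259.22916107 256.80726177] [270.1592067  259.74463333]
[264.63683764 250.48860455] [259.06091677 249.00852281] [270.23929632 251.97573054]
[264.59248723 242.7587308 ] [258.89385848 241.26475949] [270.31883809 244.25996982]
232 V [145 147 150 150 147 152 146 134  35   4  27  49  26  11   7   7   1  25
  76 141 154 147 152 148 138]
235 V [145 150 146 144 146 148 150 138  82  16   0   7   3   9   0  10  66 129
 152 142 149 147 143 146 142]
238 V [148 146 149 142 149 150 156 149 155 128  31   3   5   7  33  96 154 151
 151 143 143 146 153 150 141]
241 V [147 151 148 148 146 143 140 120 159 141  31   0   7   2  17  58  92 108
 136 146 154 153 147 150 110]
244 V [147 147 146 149 151 146 131  84 102 104  96  69  56  63  72  86  87  82
  41  48  50  51  51  42  55]
247 V [150 149 143 150 152 155 133  57  33  55  74  94 102  98  82  65  38  30
  35  45  57  55  49  53  52]
250 V [147 146 146 148 147 146 132  46  30  35  31  38  47  48  36  34  31  32
  38  56  51  53  53  48  52]
253 V [144 149 145 149 147 148 132  53  31  37  42  43  47  46  40  38  37  32
  46  57  55  51  44  54  43]
256 V [145 148 148 144 148 155 136  71  23  32  42  47  41  44  35  40  25  29
  36  52  59  55  62  63  66]
259 V [146 147 147 148 148 145 139 101  31  23  40  47  45  43  33  40  29  48
  68  59  47  49  56  49  49]
262 V [147 149 147 142 142 127  57  38  47  51  49  53  51  46  45  47  47  44
  50  87 101  49  50  55  45]
265 V [145 147 146 141 125  92  39  47  52  52  54  53  54  53  45  58  48  47
  46  64  98  67  50  53  54]
```

```bash
python3 -m pendant '[{"dx":0,"dy":0,"dz":-12,"wx":0,"wy":0,"wz":0,"grip":1},{"dx":0,"dy":0,"dz":-22,"wx":0,"wy":0,"wz":0,"grip":1},{"dx":0,"dy":0,"dz":-30,"wx":0,"wy":0,"wz":0,"grip":1},{"dx":0,"dy":0,"dz":-34,"wx":0,"wy":0,"wz":0,"grip":1},{"dx":0,"dy":0,"dz":-34,"wx":0,"wy":0,"wz":0,"grip":1}]' | grep -E 'tcp|contact|width'
python3 -m pendant '[{"dx":0,"dy":0,"dz":-3,"wx":0,"wy":0,"wz":0,"grip":1},{"dx":0,"dy":0,"dz":-6,"wx":0,"wy":0,"wz":0,"grip":1},{"dx":0,"dy":0,"dz":-9,"wx":0,"wy":0,"wz":0,"grip":1},{"dx":0,"dy":0,"dz":-12,"wx":0,"wy":0,"wz":0,"grip":1},{"dx":0,"dy":0,"dz":-12,"wx":0,"wy":0,"wz":0,"grip":1}]' | grep -E 'tcp|contact|width'
```

```text
tcp_pos: [0.4727, 0.2874, 0.2017]
contact_force: [0.4, 0.9, -1.0]
width: 0.0126
tcp_pos: [0.4735, 0.2878, 0.1912]
contact_force: [-0.1, 0.7, -1.4]
width: 0.0124
```

```bash
python3 -m pendant '[{"dx":0,"dy":0,"dz":-10,"wx":0,"wy":0,"wz":0,"grip":1},{"dx":0,"dy":0,"dz":-20,"wx":0,"wy":0,"wz":0,"grip":1},{"dx":0,"dy":0,"dz":-30,"wx":0,"wy":0,"wz":0,"grip":1},{"dx":0,"dy":0,"dz":-40,"wx":0,"wy":0,"wz":0,"grip":1},{"dx":0,"dy":0,"dz":-45,"wx":0,"wy":0,"wz":0,"grip":1}]' | grep -E 'tcp|contact|width'
python3 -m pendant '[{"dx":0,"dy":0,"dz":-1.5,"wx":0,"wy":0,"wz":0,"grip":1},{"dx":0,"dy":0,"dz":-3,"wx":0,"wy":0,"wz":0,"grip":1},{"dx":0,"dy":0,"dz":-4.5,"wx":0,"wy":0,"wz":0,"grip":1},{"dx":0,"dy":0,"dz":-5.5,"wx":0,"wy":0,"wz":0,"grip":1},{"dx":0,"dy":0,"dz":-5.5,"wx":0,"wy":0,"wz":0,"grip":1}]' | grep -E 'tcp|contact|width'
```

```text
tcp_pos: [0.4726, 0.2874, 0.1444]
contact_force: [0.5, 0.3, -1.1]
width: 0.013
tcp_pos: [0.474, 0.288, 0.1416]
contact_force: [0.6, 0.1, -1.5]
width: 0.0126
```

```bash
python3 -m pendant '[{"dx":0,"dy":0,"dz":-1,"wx":0,"wy":0,"wz":0,"grip":1},{"dx":0,"dy":0,"dz":-2,"wx":0,"wy":0,"wz":0,"grip":1},{"dx":0,"dy":0,"dz":-2.5,"wx":0,"wy":0,"wz":0,"grip":1},{"dx":0,"dy":0,"dz":-2.5,"wx":0,"wy":0,"wz":0,"grip":1}]' | grep -E 'tcp|contact|width'
```

```text
tcp_pos: [0.4742, 0.2881, 0.1396]
contact_force: [-0.8, -0.4, 4.0]
width: 0.0125
```

```bash
python3 -m pendant '[{"dx":0,"dy":0,"dz":-0.5,"wx":0,"wy":0,"wz":0,"grip":1},{"dx":0,"dy":0,"dz":-0.7,"wx":0,"wy":0,"wz":0,"grip":1}]' | grep -E 'tcp|contact|width'
python3 -m pendant '[{"dx":0,"dy":0,"dz":10,"wx":0,"wy":0,"wz":0,"grip":1},{"dx":0,"dy":0,"dz":30,"wx":0,"wy":0,"wz":0,"grip":1},{"dx":0,"dy":0,"dz":50,"wx":0,"wy":0,"wz":0,"grip":1},{"dx":0,"dy":0,"dz":70,"wx":0,"wy":0,"wz":0,"grip":1},{"dx":0,"dy":0,"dz":90,"wx":0,"wy":0,"wz":0,"grip":1}]' | grep -E 'tcp|width'
python3 -m pendant '[{"dx":0,"dy":0,"dz":0,"wx":0,"wy":0,"wz":0,"grip":1},{"dx":-4,"dy":-20,"dz":0,"wx":0,"wy":0,"wz":0,"grip":1},{"dx":-8,"dy":-40,"dz":0,"wx":0,"wy":0,"wz":0,"grip":1},{"dx":-12.8,"dy":-60.7,"dz":0,"wx":0,"wy":0,"wz":0,"grip":1},{"dx":-12.8,"dy":-60.7,"dz":0,"wx":0,"wy":0,"wz":0,"grip":1}]' | grep -E 'tcp|width'
python3 -m pendant '[{"dx":0,"dy":0,"dz":0,"wx":0,"wy":0,"wz":0,"grip":1},{"dx":0,"dy":0,"dz":-10,"wx":0,"wy":0,"wz":0,"grip":1},{"dx":0,"dy":0,"dz":-20,"wx":0,"wy":0,"wz":0,"grip":1},{"dx":0,"dy":0,"dz":-28,"wx":0,"wy":0,"wz":0,"grip":1},{"dx":0,"dy":0,"dz":-36,"wx":0,"wy":0,"wz":0,"grip":1}]' | grep -E 'tcp|width|contact'
python3 st.py "(461.4,227.3,139.3,-61)"
```

```text
tcp_pos: [0.4746, 0.2883, 0.1396]
contact_force: [-1.9, -0.6, 9.0]
width: 0.0123
tcp_pos: [0.4735, 0.2877, 0.2292]
width: 0.0126
tcp_pos: [0.4598, 0.2245, 0.227]
width: 0.0123
tcp_pos: [0.4603, 0.2276, 0.1903]
contact_force: [-0.2, 0.3, -1.0]
width: 0.0125
t54.8 [460.3 227.6 190.3] yaw -61.4 zdown [-0.002 -0.    -1.   ] w 12.5 F [-0.2  0.3 -1. ] ff 58.7 q [0.23 0.08 1.79 0.   1.28 1.3 ]
go [  1.1  -0.3 -51. ] wz 0.008
```

```bash
python3 -m pendant '[{"dx":0,"dy":0,"dz":-12,"wx":0,"wy":0,"wz":0,"grip":1},{"dx":0,"dy":0,"dz":-24,"wx":0,"wy":0,"wz":0,"grip":1},{"dx":0,"dy":0,"dz":-36,"wx":0,"wy":0,"wz":0,"grip":1},{"dx":0,"dy":0,"dz":-46,"wx":0,"wy":0,"wz":0,"grip":1},{"dx":0,"dy":0,"dz":-50,"wx":0,"wy":0,"wz":0,"grip":1}]' | grep -E 'tcp|width|contact'
python3 -m pendant '[{"dx":0,"dy":0,"dz":-1,"wx":0,"wy":0,"wz":0,"grip":1},{"dx":0,"dy":0,"dz":-2,"wx":0,"wy":0,"wz":0,"grip":1},{"dx":0,"dy":0,"dz":-3,"wx":0,"wy":0,"wz":0,"grip":1},{"dx":0,"dy":0,"dz":-4,"wx":0,"wy":0,"wz":0,"grip":1},{"dx":0,"dy":0,"dz":-4,"wx":0,"wy":0,"wz":0,"grip":1}]' | grep -E 'tcp|width|contact'
```

```text
tcp_pos: [0.4598, 0.2269, 0.1398]
contact_force: [0.1, 0.2, -2.1]
width: 0.0124
tcp_pos: [0.4619, 0.2274, 0.1396]
contact_force: [-1.6, -0.2, 4.8]
width: 0.0123
```

Cup 2's bottom is reached. Next I'll draw up and go to cup 3.

```bash
python3 -m pendant '[{"dx":0,"dy":0,"dz":10,"wx":0,"wy":0,"wz":0,"grip":1},{"dx":0,"dy":0,"dz":30,"wx":0,"wy":0,"wz":0,"grip":1},{"dx":0,"dy":0,"dz":50,"wx":0,"wy":0,"wz":0,"grip":1},{"dx":0,"dy":0,"dz":70,"wx":0,"wy":0,"wz":0,"grip":1},{"dx":0,"dy":0,"dz":90,"wx":0,"wy":0,"wz":0,"grip":1}]' | grep -E 'tcp|width'
python3 -m pendant '[{"dx":0,"dy":0,"dz":0,"wx":0,"wy":0,"wz":0,"grip":1},{"dx":-4,"dy":-20,"dz":0,"wx":0,"wy":0,"wz":0,"grip":1},{"dx":-8,"dy":-40,"dz":0,"wx":0,"wy":0,"wz":0,"grip":1},{"dx":-12.8,"dy":-60.7,"dz":0,"wx":0,"wy":0,"wz":0,"grip":1},{"dx":-12.8,"dy":-60.7,"dz":0,"wx":0,"wy":0,"wz":0,"grip":1}]' | grep -E 'tcp|width'
python3 -m pendant '[{"dx":0,"dy":0,"dz":0,"wx":0,"wy":0,"wz":0,"grip":1},{"dx":0,"dy":0,"dz":-10,"wx":0,"wy":0,"wz":0,"grip":1},{"dx":0,"dy":0,"dz":-20,"wx":0,"wy":0,"wz":0,"grip":1},{"dx":0,"dy":0,"dz":-28,"wx":0,"wy":0,"wz":0,"grip":1},{"dx":0,"dy":0,"dz":-36,"wx":0,"wy":0,"wz":0,"grip":1}]' | grep -E 'tcp|width|contact'
python3 -m pendant '[{"dx":0,"dy":0,"dz":-12,"wx":0,"wy":0,"wz":0,"grip":1},{"dx":0,"dy":0,"dz":-24,"wx":0,"wy":0,"wz":0,"grip":1},{"dx":0,"dy":0,"dz":-36,"wx":0,"wy":0,"wz":0,"grip":1},{"dx":0,"dy":0,"dz":-46,"wx":0,"wy":0,"wz":0,"grip":1},{"dx":0,"dy":0,"dz":-50,"wx":0,"wy":0,"wz":0,"grip":1}]' | grep -E 'tcp|width|contact'
python3 -m pendant '[{"dx":0,"dy":0,"dz":-1,"wx":0,"wy":0,"wz":0,"grip":1},{"dx":0,"dy":0,"dz":-2,"wx":0,"wy":0,"wz":0,"grip":1},{"dx":0,"dy":0,"dz":-3,"wx":0,"wy":0,"wz":0,"grip":1},{"dx":0,"dy":0,"dz":-4,"wx":0,"wy":0,"wz":0,"grip":1},{"dx":0,"dy":0,"dz":-4,"wx":0,"wy":0,"wz":0,"grip":1}]' | grep -E 'tcp|width|contact'
```

```text
tcp_pos: [0.4611, 0.2272, 0.23]
width: 0.0121
tcp_pos: [0.4474, 0.1641, 0.2277]
width: 0.0126
tcp_pos: [0.4475, 0.1669, 0.1904]
contact_force: [-0.3, 0.0, -0.6]
width: 0.0123
tcp_pos: [0.4468, 0.1666, 0.1398]
contact_force: [-0.3, -0.5, -0.6]
width: 0.0128
tcp_pos: [0.4492, 0.1667, 0.1396]
contact_force: [-2.0, -0.3, 6.0]
width: 0.0126
```

Cup 3 is done. On to cup 4.

```bash
python3 -m pendant '[{"dx":0,"dy":0,"dz":10,"wx":0,"wy":0,"wz":0,"grip":1},{"dx":0,"dy":0,"dz":30,"wx":0,"wy":0,"wz":0,"grip":1},{"dx":0,"dy":0,"dz":50,"wx":0,"wy":0,"wz":0,"grip":1},{"dx":0,"dy":0,"dz":70,"wx":0,"wy":0,"wz":0,"grip":1},{"dx":0,"dy":0,"dz":90,"wx":0,"wy":0,"wz":0,"grip":1}]' | grep -E 'tcp|width'
python3 -m pendant '[{"dx":0,"dy":0,"dz":0,"wx":0,"wy":0,"wz":0,"grip":1},{"dx":-4,"dy":-20,"dz":0,"wx":0,"wy":0,"wz":0,"grip":1},{"dx":-8,"dy":-40,"dz":0,"wx":0,"wy":0,"wz":0,"grip":1},{"dx":-12.8,"dy":-60.7,"dz":0,"wx":0,"wy":0,"wz":0,"grip":1},{"dx":-12.8,"dy":-60.7,"dz":0,"wx":0,"wy":0,"wz":0,"grip":1}]' | grep -E 'tcp|width'
python3 -m pendant '[{"dx":0,"dy":0,"dz":0,"wx":0,"wy":0,"wz":0,"grip":1},{"dx":0,"dy":0,"dz":-10,"wx":0,"wy":0,"wz":0,"grip":1},{"dx":0,"dy":0,"dz":-20,"wx":0,"wy":0,"wz":0,"grip":1},{"dx":0,"dy":0,"dz":-28,"wx":0,"wy":0,"wz":0,"grip":1},{"dx":0,"dy":0,"dz":-36,"wx":0,"wy":0,"wz":0,"grip":1}]' | grep -E 'tcp|width|contact'
python3 -m pendant '[{"dx":0,"dy":0,"dz":-12,"wx":0,"wy":0,"wz":0,"grip":1},{"dx":0,"dy":0,"dz":-24,"wx":0,"wy":0,"wz":0,"grip":1},{"dx":0,"dy":0,"dz":-36,"wx":0,"wy":0,"wz":0,"grip":1},{"dx":0,"dy":0,"dz":-46,"wx":0,"wy":0,"wz":0,"grip":1},{"dx":0,"dy":0,"dz":-50,"wx":0,"wy":0,"wz":0,"grip":1}]' | grep -E 'tcp|width|contact'
python3 -m pendant '[{"dx":0,"dy":0,"dz":-1,"wx":0,"wy":0,"wz":0,"grip":1},{"dx":0,"dy":0,"dz":-2,"wx":0,"wy":0,"wz":0,"grip":1},{"dx":0,"dy":0,"dz":-3,"wx":0,"wy":0,"wz":0,"grip":1},{"dx":0,"dy":0,"dz":-4,"wx":0,"wy":0,"wz":0,"grip":1},{"dx":0,"dy":0,"dz":-4,"wx":0,"wy":0,"wz":0,"grip":1}]' | grep -E 'tcp|width|contact'
```

```text
tcp_pos: [0.4482, 0.1665, 0.23]
width: 0.0126
tcp_pos: [0.4346, 0.1035, 0.2278]
width: 0.0123
tcp_pos: [0.4347, 0.1063, 0.1904]
contact_force: [-1.0, -0.4, -1.5]
width: 0.0122
tcp_pos: [0.434, 0.1061, 0.1399]
contact_force: [-0.7, -0.1, -0.4]
width: 0.0125
tcp_pos: [0.4364, 0.1058, 0.1396]
contact_force: [-1.9, 0.0, 5.3]
width: 0.0124
```

```bash
python3 -m pendant '[{"dx":0,"dy":0,"dz":10,"wx":0,"wy":0,"wz":0,"grip":1},{"dx":0,"dy":0,"dz":32,"wx":0,"wy":0,"wz":0,"grip":1},{"dx":0,"dy":0,"dz":55,"wx":0,"wy":0,"wz":0,"grip":1},{"dx":0,"dy":0,"dz":78,"wx":0,"wy":0,"wz":0,"grip":1},{"dx":0,"dy":0,"dz":100,"wx":0,"wy":0,"wz":0,"grip":1}]' | grep -E 'tcp|width'
python3 -m pendant '[{"dx":8,"dy":-5,"dz":0,"wx":0,"wy":0,"wz":0,"grip":1},{"dx":28,"dy":-16,"dz":0,"wx":0,"wy":0,"wz":0,"grip":1},{"dx":50,"dy":-29,"dz":0,"wx":0,"wy":0,"wz":0,"grip":1},{"dx":72,"dy":-42,"dz":0,"wx":0,"wy":0,"wz":0,"grip":1},{"dx":94,"dy":-54,"dz":0,"wx":0,"wy":0,"wz":0,"grip":1}]' | grep -E 'width'
python3 -m pendant '[{"dx":22,"dy":-13,"dz":0,"wx":0,"wy":0,"wz":0,"grip":1},{"dx":44,"dy":-26,"dz":0,"wx":0,"wy":0,"wz":0,"grip":1},{"dx":66,"dy":-38,"dz":0,"wx":0,"wy":0,"wz":0,"grip":1},{"dx":88,"dy":-51,"dz":0,"wx":0,"wy":0,"wz":0,"grip":1},{"dx":110,"dy":-63,"dz":0,"wx":0,"wy":0,"wz":0,"grip":1}]' | grep -E 'width'
python3 -m pendant '[{"dx":10,"dy":-6,"dz":0,"wx":0,"wy":0,"wz":0,"grip":1},{"dx":20,"dy":-12,"dz":0,"wx":0,"wy":0,"wz":0,"grip":1},{"dx":20,"dy":-12,"dz":0,"wx":0,"wy":0,"wz":0,"grip":1},{"dx":20,"dy":-12,"dz":0,"wx":0,"wy":0,"wz":0,"grip":1},{"dx":20,"dy":-12,"dz":0,"wx":0,"wy":0,"wz":0,"grip":1}]' | grep -E 'width'
python3 st.py "(660,-23,200,-61)"
```

```text
tcp_pos: [0.4355, 0.1057, 0.2403]
width: 0.0123
width: 0.0125
width: 0.0123
width: 0.0123
t61.5 [658.8 -22.9 237.7] yaw -61.5 zdown [-0.001  0.    -1.   ] w 12.3 F [-0.4 -0.2  0.2] ff 58.9 q [-0.21  0.35  1.36  0.    1.43  0.86]
go [  1.2  -0.1 -37.7] wz 0.008
```

```bash
python3 -m pendant '[{"dx":1,"dy":0,"dz":-15,"wx":0,"wy":0,"wz":0,"grip":1},{"dx":1,"dy":0,"dz":-30,"wx":0,"wy":0,"wz":0,"grip":1},{"dx":1,"dy":0,"dz":-42,"wx":0,"wy":0,"wz":0,"grip":1},{"dx":1,"dy":0,"dz":-46,"wx":0,"wy":0,"wz":0,"grip":1},{"dx":1,"dy":0,"dz":-50,"wx":0,"wy":0,"wz":0,"grip":1}]' | grep -E 'tcp|width|contact'
python3 -m pendant '[{"dx":0,"dy":0,"dz":-4,"wx":0,"wy":0,"wz":0,"grip":1},{"dx":0,"dy":0,"dz":-8,"wx":0,"wy":0,"wz":0,"grip":1},{"dx":0,"dy":0,"dz":-12,"wx":0,"wy":0,"wz":0,"grip":1},{"dx":0,"dy":0,"dz":-12,"wx":0,"wy":0,"wz":0,"grip":1}]' | grep -E 'tcp|width|contact'
```

```text
tcp_pos: [0.6597, -0.0228, 0.1874]
contact_force: [-0.4, -0.6, -0.8]
width: 0.0124
tcp_pos: [0.6601, -0.0232, 0.1755]
contact_force: [-0.5, -0.1, -1.3]
width: 0.0123
```

```bash
python3 -m pendant '[{"dx":0,"dy":0,"dz":-10,"wx":0,"wy":0,"wz":0,"grip":1},{"dx":0,"dy":0,"dz":-20,"wx":0,"wy":0,"wz":0,"grip":1},{"dx":0,"dy":0,"dz":-30,"wx":0,"wy":0,"wz":0,"grip":1},{"dx":0,"dy":0,"dz":-38,"wx":0,"wy":0,"wz":0,"grip":1},{"dx":0,"dy":0,"dz":-38,"wx":0,"wy":0,"wz":0,"grip":1}]' | grep -E 'tcp|width|contact'
python3 -m pendant '[{"dx":0,"dy":0,"dz":-1,"wx":0,"wy":0,"wz":0,"grip":1},{"dx":0,"dy":0,"dz":-2,"wx":0,"wy":0,"wz":0,"grip":1},{"dx":0,"dy":0,"dz":-3,"wx":0,"wy":0,"wz":0,"grip":1},{"dx":0,"dy":0,"dz":-3.5,"wx":0,"wy":0,"wz":0,"grip":1},{"dx":0,"dy":0,"dz":-3.5,"wx":0,"wy":0,"wz":0,"grip":1}]' | grep -E 'tcp|width|contact'
```

```text
tcp_pos: [0.6586, -0.0229, 0.1349]
contact_force: [-0.8, -0.5, -1.0]
width: 0.0124
tcp_pos: [0.6606, -0.0233, 0.135]
contact_force: [-0.4, -0.5, -1.7]
width: 0.0128
```

```bash
python3 -m pendant '[{"dx":0,"dy":0,"dz":-0.7,"wx":0,"wy":0,"wz":0,"grip":1},{"dx":0,"dy":0,"dz":-1.4,"wx":0,"wy":0,"wz":0,"grip":1},{"dx":0,"dy":0,"dz":-1.6,"wx":0,"wy":0,"wz":0,"grip":1},{"dx":0,"dy":0,"dz":-1.6,"wx":0,"wy":0,"wz":0,"grip":1}]' | grep -E 'tcp|width|contact'
python3 -m pendant '[{"dx":0,"dy":0,"dz":0,"wx":0,"wy":0,"wz":0,"grip":0.5},{"dx":0,"dy":0,"dz":0,"wx":0,"wy":0,"wz":0,"grip":0},{"dx":0,"dy":0,"dz":0,"wx":0,"wy":0,"wz":0,"grip":0},{"dx":0,"dy":0,"dz":0,"wx":0,"wy":0,"wz":0,"grip":0},{"dx":0,"dy":0,"dz":0,"wx":0,"wy":0,"wz":0,"grip":0}]' | grep -E 'tcp|width|contact'
python3 -m pendant '[{"dx":0,"dy":0,"dz":10,"wx":0,"wy":0,"wz":0,"grip":0},{"dx":0,"dy":0,"dz":30,"wx":0,"wy":0,"wz":0,"grip":0},{"dx":0,"dy":0,"dz":55,"wx":0,"wy":0,"wz":0,"grip":0},{"dx":0,"dy":0,"dz":85,"wx":0,"wy":0,"wz":0,"grip":0},{"dx":0,"dy":0,"dz":115,"wx":0,"wy":0,"wz":0,"grip":0}]' | grep -E 'tcp|width|contact'
python3 -m pendant '[{"dx":-20,"dy":20,"dz":0,"wx":0,"wy":0,"wz":0,"grip":0},{"dx":-45,"dy":50,"dz":0,"wx":0,"wy":0,"wz":0,"grip":0},{"dx":-70,"dy":80,"dz":0,"wx":0,"wy":0,"wz":0,"grip":0},{"dx":-95,"dy":110,"dz":0,"wx":0,"wy":0,"wz":0,"grip":0},{"dx":-120,"dy":140,"dz":0,"wx":0,"wy":0,"wz":0,"grip":0}]' | grep -E 'tcp'
python3 -m pendant '[{"dx":-25,"dy":30,"dz":0,"wx":0,"wy":0,"wz":0,"grip":0},{"dx":-50,"dy":60,"dz":0,"wx":0,"wy":0,"wz":0,"grip":0},{"dx":-75,"dy":90,"dz":0,"wx":0,"wy":0,"wz":0,"grip":0},{"dx":-100,"dy":120,"dz":0,"wx":0,"wy":0,"wz":0,"grip":0},{"dx":-120,"dy":150,"dz":0,"wx":0,"wy":0,"wz":0,"grip":0}]' | grep -E 'tcp'
python3 - <<'E'
from h import *
a=robot.read_camera('top');b=robot.read_camera('side')
f=lambda im,x0,y0,x1,y1,k:cv2.convertScaleAbs(cv2.resize(im[y0:y1,x0:x1,::-1],None,fx=k,fy=k,interpolation=cv2.INTER_CUBIC),alpha=1.4)
A=f(a,145,130,385,280,3.3);B=f(b,205,100,345,200,2.75)
print(A.shape,B.shape)
o=np.zeros((600,800,3),np.uint8);A=cv2.resize(A,(512,320));o[:320,:512]=A;o[322:322+B.shape[0],:B.shape[1]]=B
o[322:560,400:790]=f(a,270,185,400,270,3)[:238,:390]
cv2.imwrite('pics/fin.png',o)
E
```

```text
tcp_pos: [0.6607, -0.0233, 0.1337]
contact_force: [-0.1, 0.6, 3.0]
width: 0.0127
tcp_pos: [0.6603, -0.0232, 0.1329]
contact_force: [-0.1, 0.2, -0.4]
width: 0.0429
tcp_pos: [0.66, -0.0231, 0.2496]
contact_force: [0.9, -0.6, 0.8]
width: 0.0426
tcp_pos: [0.5392, 0.1177, 0.2489]
tcp_pos: [0.4186, 0.268, 0.2491]
(495, 792, 3) (275, 385, 3)
```

View pics/fin.png

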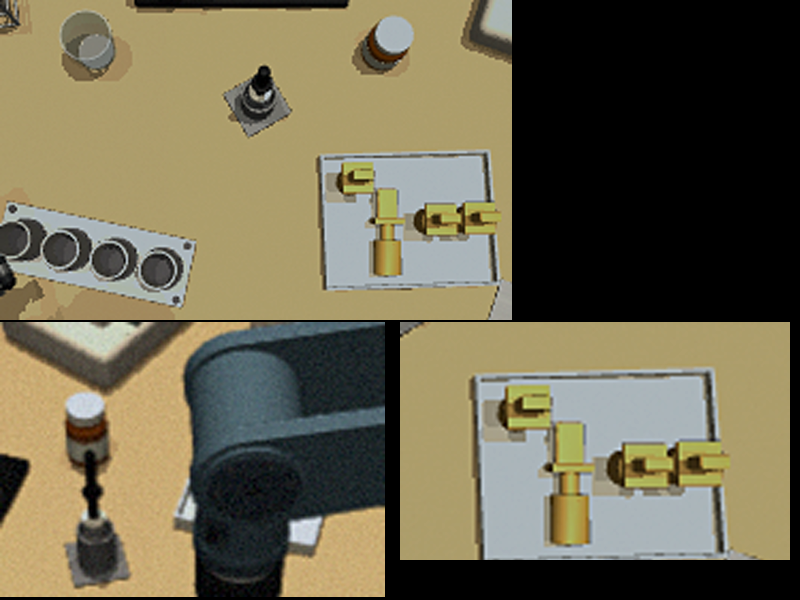

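The picture shows the brush upright in its stand at about (260,95). All four castings are inside the tray, three standing and one lying, with the lying one at about (387,230). The cups are empty, and the beaker and jar stand where they were.

```bash
python3 -c "
from station import robot
print(robot.hand_in())"
```

```text
the job is handed in; nothing more can be done
None
```

The job is done and handed in: all four castings are in the tray (one was knocked over and now lies on its side inside it), cups 1 to 4 were scrubbed in order from rim to floor, and the brush is head down in its stand; beaker and jar unmoved in the last picture, bottle and box not re-checked.

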